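# File the last drive in the rack, then free the sagging bolt and hold the cage gate ajar

### The arm

A 6-joint arm with a two-finger parallel gripper is mounted at the origin on a cart in front of the work surface, level with it; the furniture and walls round the work are solid. World frame = base frame: x ahead of the robot, y to its left, z up, the work surface at z = 0. Lengths are in mm, angles in rad, forces in N, time in s.
With the tool pointing down it reaches from about 300 to 775 mm from the base axis. Payload 14.6 kg.
Tool frame: the origin (TCP) lies at the very end of the fingers, on their centre line; the grasp point (between the pads) lies manip.grip_depth behind it (manip.grip_depth is the distance from the TCP to the grasp point, in mm); x points along the fingers, z is the direction in which the jaws open and shut, and the axes are right-handed (so a half turn about x gives the same grasp; the last joint's range is limited). The gripper opens to 94 mm and grips with 3 to 60 N. Pads are 16 mm wide; open, the fingers measure 119 mm over their backs; the gripper's body (75 mm by 177 mm) begins 78 mm behind the grasp point.
Start: joints at [-1.216, 0.3, 1.521, -0, 1.321, -0.067], TCP at [225.164, -501.787, 205.446] pointing down, gripper open.
Joint ranges: [-3.03, 3.03], [-0.79, 2.21], [0.23, 2.52], [-1.04, 4.18], [0, 3.07], [-2.55, 2.55]. Speed limits (rad/s): [2.22, 2.22, 2.57, 3.14, 3.14, 3.14].

### API

Orientations are given as [roll, pitch, yaw] about the fixed x, y, z axes, in that order (R = Rz(yaw) Ry(pitch) Rx(roll)).
In Python, from cell import manip gives the robot as it stands.
- The arm moves only by the tool step_arm, never from a script. Its argument "commands" is one flat list of numbers, 7 for each row, row after row: the shift along the tool's x, y, z in m, then the turn, a rotation vector about the tool's x, y, z in degrees, then the finger opening in m, from 0 to 0.094. A call has 1 to 5 rows; each row shifts and turns the commanded pose from where the row before left it, along the tool's axes as they then stand; what a row does not reach is not made up. A row lasts 1/8 s, in which the tool goes at most 62.5 mm and 10.7 degrees, less where a joint would pass 70% of its speed; a pose out of reach is approached as far as the arm can. A call with a gripper value outside its range is refused whole. The fingers move at their own pace and stop on an object; "squeeze" is the grip in N (left out, the last holds). Time passes only in rows, so rows that do not move let the fingers close. It gives the time, the measured TCP pose, the force and the opening at its end, in the units of the state.
- manip.read_state(): the state, without advancing time (a new reading comes with each control period).
- manip.camera(name): name is "scene" or "top" or "wrist"; returns the picture (420x560x3 uint8, red, green, blue); there is no depth.
- manip.camera_model(name): a dict with "intrinsics" (3x3 intrinsics, pixels), "k1" (the pictures are not rectified: a ray, as slopes to the right and down, at radius r is drawn at 1 + k1 r^2 times it, then the intrinsics apply), "origin" and "orientation" of the camera in the world; the wrist camera has in their place "tool_from_camera" (4x4, takes a point from camera to tool coordinates, whose origin is the TCP and whose axes are the tool frame's). Camera axes: x right, y up, looking along -z (the intrinsics and any distortion apply to the point x, -y, -z); pixel columns grow to the right and rows downward; lengths in mm; the calibration is good to about 2 mm. A picture is of the moment at which its call begins: read the wrist's pose just before it. camera_model takes no time and is no camera call.
- manip.sign_off(): hands the job in, once; it reports no verdict.
Trained networks look in the newest picture that a camera, given by its name, has taken for a name from the list of things; names that differ only in an ending like _2 or _b are one class to them, and where a whole thing is asked for, a point or a joint stands for the part that bears it (a point fixed in the world has none). Each returns a list of dicts, best first, with "score" (0 to 1); they miss things now and then, are a little off and sometimes report something else, mostly with a low value. They report only what shows in the picture. A call takes as long as a camera call. They do not tell look-alikes from the thing itself.
- manip.find_in(thing, camera): "centre" ([row, column] in pixels, amid what is visible of it).
- manip.outline_of(thing, camera): "pixels" (420x560 bool, what is visible of it) and "centre" ([row, column] in pixels, amid what is visible of it).
The state is a dict: "clock": time; "joints": joint angles; "qd": joint speeds; "effort": joint torques, N m; "eef_pos": TCP position; "eef_rot": TCP orientation; "wrist_force": force on the tool from outside, world axes, zero at the start; "moment": the same for the moment, N m; "finger_gap": finger opening in mm.
Only numpy, scipy, OpenCV 4.12 (cv2) and the standard library are available. Lean on these libraries where they do the work, as an engineer would, in place of code of your own. Each camera call takes 0.05 s, during which the arm holds its last target. There are 200 camera calls.

### The job

Take the loose 2.5-inch drive out of the reclined dock and stand it on edge, fully down, in the one empty slot of the blue rack, and let it go there: that completes the batch. Then unbolt the drive cage: the bolt sags and hangs on the bent-up lip of its keeper, so lift it by its knob while you draw it right out of the keeper, without forcing it against the lip; swing the gate out and hold it ajar, about 7 cm at its free edge, for a colleague to load the batch; the gate springs shut by itself, so finish still holding it, and leave the other things on the bench where they lie.

Things in the scene. Friction and masses are not known exactly. Their poses are not given: they have to be found in the camera images.
- drive: the loose 2.5-inch disk drive, 70 wide x 100 long, 8 mm thick to grip, 0.1 kg. It starts in the dock on a short edge, leaning back 0.35 rad. Origin: centre of its flat underside; x across its 70 mm width, y along its 100 mm length (y points up in the dock), z out of its labelled face (faces the robot's side in the dock)
- drive_mid (a point): the middle of the loose drive (4 mm above its underside along its z), axes as the drive's
- dock: black reclined single-drive dock, fixed, base 100 x 100 mm. Its pocket is 12 mm wide and leans 0.35 rad from vertical toward the dock's +x (away from the robot at yaw 0): the drive is drawn out along its own length. The pocket grips the lowest 34 mm of the drive; the upper 66 mm stand free. Origin: centre of the underside, z up
- rack: blue slotted rack, fixed, 92 (x) x 180 (y) x 46 mm high, with four slots side by side along its y, 42 mm apart; three of them hold standing drives (fixed, tops at 110 mm). A slot runs along the rack's x, 80 mm long and open at both ends, 12 mm wide, 36 mm deep, with mouth edges rounded at 4 mm radius; slot floor 10 mm above the bench. Origin: centre of the underside, z up
- free_slot (a point): centre of the floor of the one empty slot of the rack, 10 mm above the bench; x along the slot, y across it (the direction of a standing drive's thickness), z up. Which of the four slots it is varies
- cage: fixed grey barred drive cage, 130 (x) x 220 (y) x 165 mm high; its front with the gate looks along its -x, toward the robot. Origin: centre of the underside; z up
- gate (a joint): the cage's barred front gate, 174 mm wide: 0 rad shut, grows as its free edge swings out toward the robot (range 0 to 1.2). Upright hinge at its left (+y) edge. A spring of 0.12 N m shut, 0.26 N m at 0.4 rad, pulls it shut whenever it is let go
- gate_hinge (a point): point on the gate's upright hinge axis, at the height of the bolt; fixed to the gate and turning with it (x out of the back of the gate, -y from the hinge along the gate toward its free edge)
- gate_edge (a point): free upright edge of the gate at its top rail
- bolt (a joint): slide of the flat brass bolt along the gate, m: 0 shot into the keeper, at most 0.040 drawn back toward the hinge (the gate's +y); about 1 N of friction, stays where it is left. A notch worn in its underside hangs over the keeper's bent-up lip: unlifted, its 15 mm long nose catches after 4 mm. Lifted it slides over the lip, and is out of the keeper from 0.024
- keeper: steel staple on the right front post of the cage that holds the bolt's nose; at its entry side a 3 mm thick lip is bent upright, 82 mm to the right (-y) of the cage's middle, top 112 mm above the bench. Fixed to the cage, same origin and axes
- bolt_tilt (a joint): lift of the sagging bolt about its rear guide, which lies 82 mm from the knob and 77 mm from the hinge axis: 0 rad sagging, 0.17 as high as it goes; it falls back by its own weight (about 1 N at the knob). The nose clears the lip from about 0.065 rad: knob raised 6 mm, at most 13 mm
- bolt_knob (a point): centre of the bolt's black ball knob, 18 mm in diameter on a 7 mm stem, 45 mm in front of the gate, about 130 mm above the bench, free all round and above. Moves with bolt and gate: from the hinge axis it lies 159 mm along the gate with the bolt shot, 119 mm drawn, and 50 mm out in front. Its y runs along the bolt
- drive_open: an opened 3.5-inch hard drive with a bare silver platter, 108 x 147 x 26 mm, lying flat; origin at the centre of its underside. A bystander
- clamp_disc: a silver disc with a hole and small screws, 47 mm across, 10 mm thick; origin at the centre of its underside. A bystander
- driver_blue: a long thin screwdriver with a blue and yellow handle, 209 mm, 13 mm thick; origin at the centre of its underside. A bystander
There are look-alikes about, which are no part of the job. What is shaped like the drive but brown or green is not meant.

How it is judged:
By the outcome, as a careful person would: the job done as asked, in the order asked, and still so for the second after the job is handed in, while the arm keeps its last pose, push and grip.
It also fails if it takes over 59 s, if anything falls off the work surface, if the arm or the gripper's body presses on something with over 40 N, if the wrist force passes 120 N, or if a joint passes its speed limit or range.

## Working session

There is one attempt and no reset: what is moved stays moved. The work goes in short steps, Python scripts to look and compute and a tool call to move; the robot and the scene stay as the last step left them, time stands still between calls to the robot, and variables do not carry over. Pictures are saved under pics/ and viewed, about 8 in all and at most 12, crops included, and the job is handed in when it is done.

Besides the shell and the picture viewer there is one more tool, called after "Call:" as name(argument=value, ...) on one line, values as JSON. step_arm: Moves the arm, as the interface text tells. Its arguments: {"type":"object","properties":{"commands":{"type":"array"},"squeeze":{"type":"number"}},"required":["commands"]}

```bash
mkdir -p pics; ls; python3 - <<'E'
from cell import manip
import cv2,json
print(manip.grip_depth, manip.read_state())
ims=[]
for c in ("scene","top","wrist"):
    im=manip.camera(c); cv2.imwrite(f"pics/{c}0.png",im[:,:,::-1]); m=manip.camera_model(c); print(c,m)
    for t in ["drive","dock","rack","cage","gate","bolt_knob","keeper","drive_open","clamp_disc","driver_blue"]:
        print(t,[(round(d['score'],2),[int(x) for x in d['centre']]) for d in manip.find_in(t,c)][:5])
E
```

```text
pics
18.8 {'clock': 0.0, 'joints': array([-1.21560019e+00,  3.00458931e-01,  1.52159468e+00,  7.80185470e-06,
        1.32069974e+00, -6.66379329e-02]), 'qd': array([ 1.66248116e-03, -1.27119475e-03,  1.60852034e-05, -2.01547852e-03,
       -1.44069211e-04,  1.31661920e-04]), 'effort': array([-1.38529034e-03, -5.31809950e+01, -3.52738059e+01,  7.07951188e-02,
        2.44329509e-02, -9.33940737e-05]), 'eef_pos': array([ 225.07551591, -501.54336494,  204.88725308]), 'eef_rot': array([3.06844418, 1.5696356 , 1.91947999]), 'wrist_force': array([-0.97565263, -0.51497384, -0.56872416]), 'moment': array([ 0.00810957,  0.0143289 , -0.04844781]), 'finger_gap': 94.39762931210049}
scene {'intrinsics': array([[471.53263907,   0.        , 280.99872367],
       [  0.        , 471.53263907, 215.74487569],
       [  0.        ,   0.        ,   1.        ]]), 'k1': -0.12887767313254392, 'origin': array([ 79.04385695, 914.12619726, 999.42548007]), 'orientation': array([ 0.88130431, -0.01945932, -2.71254707])}
drive [(0.9, [344, 213]), (0.77, [335, 173]), (0.74, [314, 268])]
dock [(0.69, [368, 227])]

[... 1017 characters left out ...]
blue [(0.62, [222, 406])]
wrist {'intrinsics': array([[292.26972568,   0.        , 279.43461109],
       [  0.        , 292.26972568, 208.18378407],
       [  0.        ,   0.        ,   1.        ]]), 'k1': -0.0038822623181761513, 'tool_from_camera': array([[-9.40337440e-04,  2.53209465e-01, -9.67411020e-01,
        -1.78899919e+02],
       [-4.92079686e-04,  9.67411214e-01,  2.53209994e-01,
         7.34613897e+01],
       [ 9.99999437e-01,  7.14146149e-04, -7.85093750e-04,
        -9.63726806e-01],
       [ 0.00000000e+00,  0.00000000e+00,  0.00000000e+00,
         1.00000000e+00]])}
drive []
dock []
rack []
cage []
gate []
bolt_knob []
keeper []
drive_open []
clamp_disc []
driver_blue []
```

```bash
python3 - <<'E'
import cv2
a=cv2.imread("pics/scene0.png");b=cv2.imread("pics/top0.png")
cv2.imwrite("pics/s1.png",cv2.resize(a[120:420,100:500],None,fx=2,fy=2,interpolation=2))
cv2.imwrite("pics/t1.png",cv2.resize(b[150:330,80:480],None,fx=2,fy=2,interpolation=2))
E
```

```text
(no output)
```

View pics/s1.png

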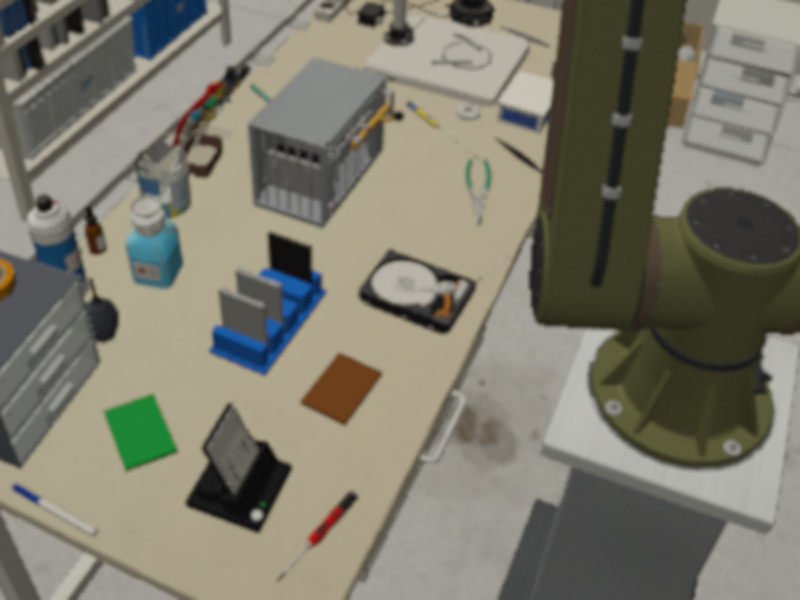

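View pics/t1.png

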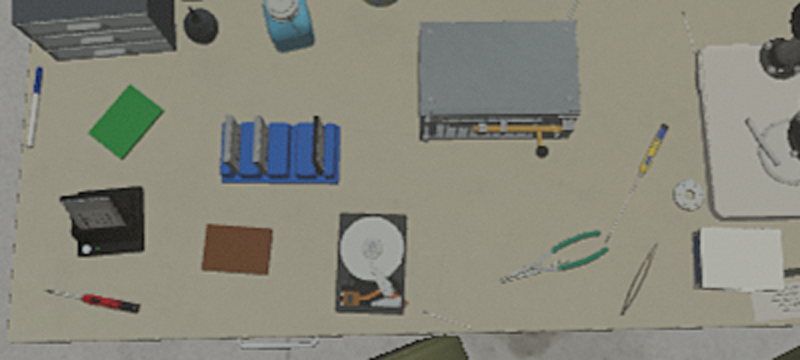

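Candidates for the drive: the grey plate in the dock at scene px (row 344, col 213), the green plate (335,173), the brown plate (314,268) and the fixed grey drives in the rack. By the description it is the grey one in the dock. From the top view the empty rack slot is the third from the left (rack y = -21). Next I'll do a coarse fit.

```bash
cat > h.py <<'E'
import numpy as np, cv2
from scipy.spatial.transform import Rotation as Ro
from scipy.optimize import minimize
def cam(manip,n):
    m=manip.camera_model(n)
    if n=="wrist":
        s=manip.read_state(); R=Ro.from_euler('xyz',s['eef_rot']).as_matrix(); T=m['tool_from_camera']
        return dict(K=m['intrinsics'],k1=m['k1'],R=R@T[:3,:3],o=R@T[:3,3]+s['eef_pos'])
    return dict(K=m['intrinsics'],k1=m['k1'],R=Ro.from_euler('xyz',m['orientation']).as_matrix(),o=m['origin'])
def proj(c,P):
    q=(np.atleast_2d(P)-c['o'])@c['R']; s=np.c_[q[:,0],-q[:,1]]/(-q[:,2:3])
    s=s*(1+c['k1']*(s**2).sum(1,keepdims=True)); return s@c['K'][:2,:2].T+c['K'][:2,2]   # col,row
def ray(c,col,row):
    u=np.linalg.solve(c['K'],[col,row,1])[:2]; s=u.copy()
    for _ in range(20): s=u/(1+c['k1']*(s**2).sum())
    d=c['R']@np.array([s[0],-s[1],-1]); return d/np.linalg.norm(d)
def onz(c,col,row,z):
    d=ray(c,col,row); return c['o']+d*(z-c['o'][2])/d[2]
def box(dx,dy,z0,z1): return np.array([[a*dx/2,b*dy/2,z] for a in(-1,1) for b in(-1,1) for z in(z0,z1)])
def place(P,x,y,yaw): return P@Ro.from_euler('z',yaw).as_matrix().T+[x,y,0]
def hullmask(c,P,S=4,shape=(420,560)):
    m=np.zeros(shape,np.uint8)
    h=cv2.convexHull(proj(c,P).astype(np.float32)).reshape(-1,2)
    cv2.fillConvexPoly(m,np.round(h*256).astype(np.int32),255,cv2.LINE_AA,8); return m/255.
def fit(obs,model,x0,step):
    """obs: list of (cam,mask,[weight]); model(p)-> points (one convex hull)"""
    def cost(p):
        e=0
        for c,m,*w in obs:
            h=hullmask(c,model(p)); W=w[0] if w else 1
            e+=(np.abs(h-m)*W).sum()/m.sum()
        return e
    x0=np.array(x0,float); best=None
    for k in range(3):
        s=np.vstack([x0]+[x0+np.eye(len(x0))[i]*step[i]*(1,-.5,.3)[k] for i in range(len(x0))])
        r=minimize(cost,x0,method='Nelder-Mead',options=dict(initial_simplex=s,xatol=.01,fatol=1e-5,maxiter=600)); x0=r.x
    return r.x,r.fun/len(obs)
def blue(im):
    h=cv2.cvtColor(im,cv2.COLOR_RGB2HSV); m=cv2.inRange(h,(105,140,60),(122,255,255))
    m=cv2.morphologyEx(m,cv2.MORPH_CLOSE,np.ones((3,3)))
    n,l,s,_=cv2.connectedComponentsWithStats(m); return (l==1+s[1:,4].argmax()).astype(float)
E
python3 - <<'E'
from cell import manip
from h import *
I={n:manip.camera(n) for n in("scene","top")}; C={n:cam(manip,n) for n in I}
s=manip.read_state(); print(Ro.from_euler('xyz',s['eef_rot']).as_matrix().round(3))
t=C["top"]
# coarse from top picture (crop coords /2 + offset)
g=lambda u,v,z: onz(t,80+u/2,150+v/2,z).round(0)
print("knob",g(542,151,130),"gate face",g(420,140,0),g(578,137,0),"rack",g(280,160,46),"dock corners",g(144,250,10),g(80,256,10),g(144,188,10))
for n in I:
    o=manip.outline_of("drive",n); print(n,[(round(d['score'],2),d['pixels'].sum(),np.round(d['centre'])) for d in o])
    for k,z in (("drive_open",13),("clamp_disc",10),("driver_blue",8),("bolt_knob",130)):
        print(k,[(round(d['score'],2),onz(C[n],d['centre'][1],d['centre'][0],z).round()) for d in manip.find_in(k,n)[:3]])
P=box(92,180,0,46)
for n in I:
    m=blue(I[n]); print(n,m.sum(),fit([(C[n],m)],lambda p:place(P,p[0],p[1],p[2]/100),[480,100,0],[10,10,5]))
E
```

```text
[[ 0.     0.912  0.409]
 [ 0.     0.409 -0.912]
 [-1.     0.    -0.   ]]
knob [ 532. -255.  130.] gate face [582. -88.   0.] [ 582. -333.    0.] rack [545. 122.  46.] dock corners [420. 329.  10.] [413. 424.  10.] [514. 333.  10.]
scene [(0.6, np.int64(858), array([315., 272.])), (0.58, np.int64(664), array([345., 216.]))]
drive_open [(0.73, array([ 476., -462.,   13.])), (0.63, array([395., -20.,  13.]))]
clamp_disc [(0.5, array([ 471., -460.,   10.]))]
driver_blue []
bolt_knob [(0.61, array([ 541., -235.,  130.])), (0.2, array([ 623., -136.,  130.]))]
top [(0.66, np.int64(728), array([210., 144.])), (0.58, np.int64(453), array([251., 126.])), (0.57, np.int64(788), array([277., 197.])), (0.54, np.int64(204), array([248., 422.]))]
drive_open [(0.78, array([397., -11.,  13.]))]
clamp_disc [(0.71, array([ 485., -493.,   10.]))]
driver_blue []
bolt_knob [(0.68, array([ 570., -258.,  130.]))]
scene 1158.0 (array([ 1876.25514403, -3276.87242798,   551.39917695]), np.float64(1.0))
top 1097.0 (array([560.65194474, 120.60543827,  -7.45520415]), np.float64(0.9410871002913472))
```

```bash
cat >> h.py <<'E'
def Rd(zang,lean=0,lz=0):
    """tool down, tool z horizontal at zang"""
    z=np.array([np.cos(zang),np.sin(zang),0]); x=np.array([0,0,-1.]); return np.c_[x,np.cross(z,x),z]
def plan(p0,R0,p1,R1,n=None,grip=None,v=50):
    p0,p1=np.array(p0,float),np.array(p1,float)
    rv=(Ro.from_matrix(R0).inv()*Ro.from_matrix(R1)).as_rotvec()
    if n is None: n=int(max(np.ceil(np.linalg.norm(p1-p0)/v),np.ceil(np.degrees(np.linalg.norm(rv))/10),1))
    print(n,"rows")
    R=R0.copy(); p=p0
    for i in range(n):
        d=R.T@((p1-p0)/n)/1000
        print(", ".join(f"{v:.4f}" for v in d)+", "+", ".join(f"{v:.2f}" for v in np.degrees(rv)/n)+(f", {grip}," if grip is not None else ","))
        R=R@Ro.from_rotvec(rv/n).as_matrix()
def cur(manip):
    s=manip.read_state(); return s['eef_pos'],Ro.from_euler('xyz',s['eef_rot']).as_matrix()
E
python3 - <<'E'
from cell import manip
from h import *
p,R=cur(manip); plan(p,R,[420,-250,250],Rd(-np.pi/2),grip=.06)
E
```

```text
7 rows
-0.0064, 0.0401, -0.0214, 3.45, -0.00, -0.00, 0.06,
-0.0064, 0.0388, -0.0238, 3.45, -0.00, -0.00, 0.06,
-0.0064, 0.0373, -0.0261, 3.45, -0.00, -0.00, 0.06,
-0.0064, 0.0356, -0.0283, 3.45, -0.00, -0.00, 0.06,
-0.0064, 0.0338, -0.0304, 3.45, -0.00, -0.00, 0.06,
-0.0064, 0.0320, -0.0324, 3.45, -0.00, -0.00, 0.06,
-0.0064, 0.0300, -0.0342, 3.45, -0.00, -0.00, 0.06,
```

Call:
step_arm(commands=[-0.0064, 0.04, -0.0214, 3.45, 0, 0, 0.06, -0.0064, 0.0388, -0.0238, 3.45, 0, 0, 0.06, -0.0064, 0.0373, -0.0261, 3.45, 0, 0, 0.06, -0.0064, 0.0356, -0.0283, 3.45, 0, 0, 0.06, -0.0064, 0.0338, -0.0304, 3.45, 0, 0, 0.06])

```text
clock: 2.88
eef_pos: [365.0, -320.7, 237.8]
eef_rot: [0.637, 1.57, -0.815]
wrist_force: [1.2, -0.5, -0.2]
finger_gap: 60.2
```

Call:
step_arm(commands=[-0.0064, 0.032, -0.0324, 3.45, 0, 0, 0.06, -0.0064, 0.03, -0.0342, 3.45, 0, 0, 0.06, 0, 0, 0, 0, 0, 0, 0.06])

```text
clock: 3.25
eef_pos: [421.3, -248.2, 250.7]
eef_rot: [1.185, 1.57, -0.383]
wrist_force: [-0.4, 0.2, 0.7]
finger_gap: 60.1
```

```bash
python3 - <<'E'
from cell import manip
from h import *
c=cam(manip,"wrist"); im=manip.camera("wrist"); cv2.imwrite("pics/w_cage.png",im[:,:,::-1]); np.save("pics/w_cage.npy",c)
p,R=cur(manip); print(p,R.round(3).tolist(),manip.read_state()['joints'].round(2))
for k in("bolt_knob","keeper","gate","cage"): print(k,[(round(d['score'],2),np.round(d['centre'],1),onz(c,d['centre'][1],d['centre'][0],130).round(1)) for d in manip.find_in(k,"wrist")])
plan(p,R,[470,120,260],Rd(-np.pi/2),grip=.06,v=55)
E
```

```text
[ 420.42942903 -249.24282214  250.34566369] [[0.0, 1.0, 0.003], [-0.0, 0.003, -1.0], [-1.0, 0.0, 0.0]] [-0.61  0.13  1.62 -0.    1.39  0.96]
bolt_knob [(0.91, array([ 57. , 280.9]), array([ 562.2, -248.5,  130. ]))]
keeper [(0.9, array([ 45. , 326.6]), array([ 572.5, -290.8,  130. ])), (0.2, array([81.4, 48. ]), array([540.7, -26.4, 130. ]))]
gate [(0.69, array([ 46.3, 222.5]), array([ 571.1, -194.4,  130. ]))]
cage [(0.81, array([ 32.4, 230.3]), array([ 582.7, -202. ,  130. ]))]
7 rows
-0.0014, 0.0072, -0.0527, 0.02, 0.00, -0.00, 0.06,
-0.0014, 0.0072, -0.0527, 0.02, 0.00, -0.00, 0.06,
-0.0014, 0.0072, -0.0527, 0.02, 0.00, -0.00, 0.06,
-0.0014, 0.0072, -0.0527, 0.02, 0.00, -0.00, 0.06,
-0.0014, 0.0071, -0.0527, 0.02, 0.00, -0.00, 0.06,
-0.0014, 0.0071, -0.0527, 0.02, 0.00, -0.00, 0.06,
-0.0014, 0.0071, -0.0527, 0.02, 0.00, -0.00, 0.06,
```

View pics/w_cage.png

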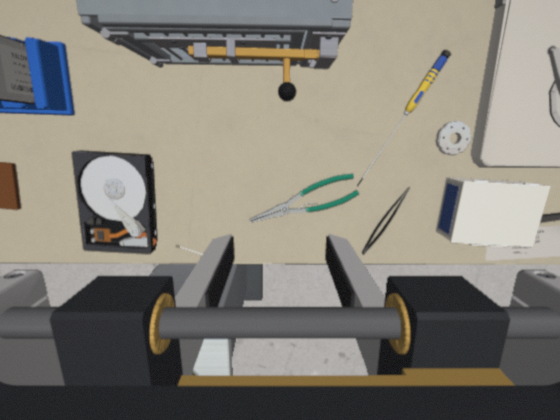

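Cage view: black ball knob at (row 91, col 287), bolt along row ~50, driver and clamp disc well to the right. Next I'll view the rack.

Call:
step_arm(commands=[0, 0.002, -0.052, 0, 0, 0, 0.06, 0, 0.002, -0.052, 0, 0, 0, 0.06, 0, 0.002, -0.052, 0, 0, 0, 0.06, 0, 0.002, -0.052, 0, 0, 0, 0.06, 0, 0.002, -0.052, 0, 0, 0, 0.06])

```text
clock: 4.12
eef_pos: [429.7, 10.9, 250.3]
eef_rot: [1.471, 1.57, -0.101]
wrist_force: [0.4, -0.7, 1.2]
finger_gap: 59.8
```

Call:
step_arm(commands=[0, 0, -0.05, 0, 0, 0, 0.06, 0, 0, -0.05, 0, 0, 0, 0.06, 0, 0, 0, 0, 0, 0, 0.06, 0, 0, 0, 0, 0, 0, 0.06])

```text
clock: 4.62
eef_pos: [429.9, 109.2, 250.1]
eef_rot: [-0.764, 1.57, -2.335]
wrist_force: [0.1, -0.1, 0.1]
finger_gap: 60.0
```

```bash
python3 - <<'E'
from cell import manip
from h import *
c=cam(manip,"wrist"); im=manip.camera("wrist"); cv2.imwrite("pics/w_rack.png",im[:,:,::-1]); np.save("pics/w_rack.npy",c)
p,R=cur(manip); print(p,R.round(3).tolist(),manip.read_state()['joints'].round(2))
for k in("rack","drive","dock"): print(k,[(round(d['score'],2),np.round(d['centre'],1),onz(c,d['centre'][1],d['centre'][0],46).round(1)) for d in manip.find_in(k,"wrist")])
o=manip.outline_of("rack","wrist")
for d in o: print(d['score'],d['pixels'].sum())
np.save("pics/rackmask.npy",o[0]['pixels'])
c0=np.load("pics/w_cage.npy",allow_pickle=True).item(); print("knob",onz(c0,287,91,130))
v=im[20:260,60:500].copy(); cv2.imwrite("pics/w_rack2.png",cv2.resize(v,None,fx=1.8,fy=1.8,interpolation=2)[:,:,::-1])
E
```

```text
[430.00731801 108.87928733 250.17469877] [[-0.0, 1.0, -0.001], [-0.0, -0.001, -1.0], [-1.0, -0.0, 0.0]] [ 0.17  0.02  1.74 -0.    1.38  1.74]
rack [(0.58, array([ 84.1, 272.9]), array([559.3, 117.7,  46. ])), (0.46, array([ 63.4, 558.3]), array([ 582.9, -226.2,   46. ]))]
drive [(0.85, array([39.6, 84. ]), array([608.6, 340.2,  46. ])), (0.67, array([158.1,  50.4]), array([470.3, 407.3,  46. ])), (0.63, array([191.7, 224.1]), array([425.6, 183.6,  46. ])), (0.58, array([ 38.6, 494.6]), array([ 609.5, -144.2,   46. ]))]
dock [(0.75, array([150.1,  92.5]), array([480.4, 350.8,  46. ]))]
0.84 6973
knob [ 532.42773918 -254.50706538  130.        ]
```

View pics/w_rack2.png

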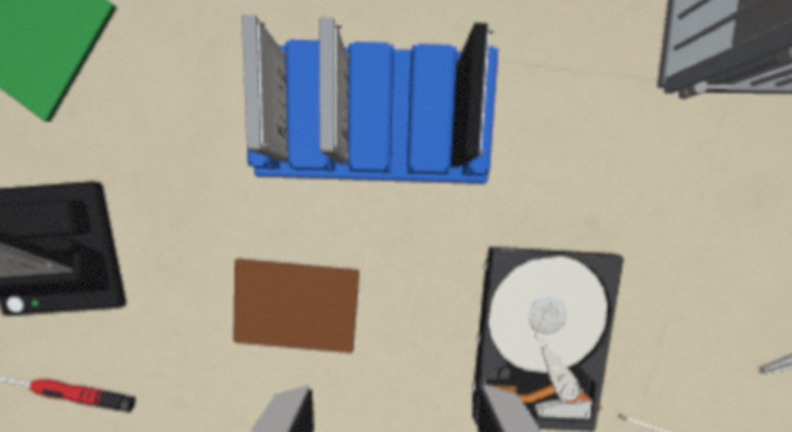

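```bash
cat > rk.py <<'E'
from h import *
im=cv2.imread("pics/w_rack.png")[:,:,::-1].astype(int); c=np.load("pics/w_rack.npy",allow_pickle=True).item()
b=((im[:,:,2]-im[:,:,0])>60)
rr,cc=np.mgrid[0:420,0:560]; u=(cc-60)*1.8; v=(rr-20)*1.8
W=((u>200)&(u<540)&(v>-10)&(v<220))
W&=~((u<292)&(v<165))&~((u>315)&(u<352)&(v<165))&~((u>450)&(u<500)&(v<170))
sl=((u>388)&(u<416)&(v<175)); 
m=b.astype(float); m[sl]=1*((v[sl]>45))  # fill gap
W=W.astype(float)
def cost(p):
    x,y,a,L=p
    h=np.maximum(hullmask(c,place(box(92,180,0,10),x,y,a/100)),hullmask(c,place(box(L,180,10,46),x,y,a/100)))
    return (abs(h-m)*W).sum()
best=None
for x0 in(535,545,555):
  for a0 in (-3,0,3):
    p0=np.array([x0,118,a0,85.]); s=np.vstack([p0]+[p0+np.eye(4)[i]*[8,8,3,6][i] for i in range(4)])
    r=minimize(cost,p0,method='Nelder-Mead',options=dict(initial_simplex=s,maxiter=500))
    if best is None or r.fun<best.fun: best=r
print(best.x,best.fun)
x,y,a,L=best.x
o=cv2.imread("pics/w_rack.png"); o=cv2.resize(o[20:260,60:500],None,fx=1.8,fy=1.8,interpolation=2)
def dr(P,col):
    q=((proj(c,place(P,x,y,a/100))-[60,20])*1.8).round().astype(int); cv2.polylines(o,[q],True,col,1)
dr(np.array([[-46,-90,0],[46,-90,0],[46,90,0],[-46,90,0.]]),(0,0,255))
for y0 in(-63,-21,21,63): 
    for z,col in((10,(0,255,255)),(46,(255,255,255))): dr(np.array([[-L/2,y0-6,z],[L/2,y0-6,z],[L/2,y0+6,z],[-L/2,y0+6,z]]),col)
cv2.imwrite("pics/rk.png",o[:200,200:540].repeat(2,0).repeat(2,1))
print("free slot",place(np.array([[0,-21,10.]]),x,y,a/100))
row=100;print(im[row,270:295].tolist() if 0 else (im[row,245:320,2]).tolist())
E
python3 rk.py
```

```text
[567.54125358 130.48497999  -3.08143489  32.63307273] 120.81960784313725
free slot [[566.89425465 109.4949492   10.        ]]
[135, 141, 113, 98, 100, 99, 101, 108, 128, 162, 188, 196, 198, 197, 197, 197, 197, 197, 198, 198, 197, 196, 198, 197, 196, 199, 198, 199, 196, 194, 180, 161, 161, 187, 197, 196, 196, 195, 195, 194, 181, 148, 139, 167, 187, 196, 197, 196, 198, 197, 198, 197, 197, 195, 198, 198, 197, 195, 198, 195, 198, 196, 195, 192, 178, 144, 83, 32, 20, 17, 23, 17, 23, 29, 39]
```

View pics/rk.png

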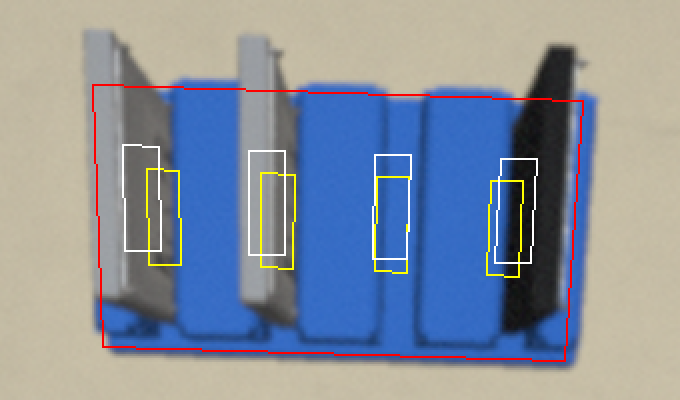

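```bash
python3 - <<'E'
from cell import manip
from h import *
p,R=cur(manip); plan(p,R,[340,372,250],Rd(-np.pi/2),grip=.06,v=48)
E
```

```text
6 rows
0.0000, -0.0151, -0.0438, -0.01, 0.00, -0.00, 0.06,
0.0000, -0.0150, -0.0438, -0.01, 0.00, -0.00, 0.06,
0.0000, -0.0150, -0.0438, -0.01, 0.00, -0.00, 0.06,
0.0000, -0.0150, -0.0438, -0.01, 0.00, -0.00, 0.06,
0.0000, -0.0150, -0.0438, -0.01, 0.00, -0.00, 0.06,
0.0000, -0.0150, -0.0438, -0.01, 0.00, -0.00, 0.06,
```

Call:
step_arm(commands=[0, -0.015, -0.044, 0, 0, 0, 0.06, 0, -0.015, -0.044, 0, 0, 0, 0.06, 0, -0.015, -0.044, 0, 0, 0, 0.06, 0, -0.015, -0.044, 0, 0, 0, 0.06, 0, -0.015, -0.044, 0, 0, 0, 0.06])

```text
clock: 5.5
eef_pos: [354.4, 331.0, 250.4]
eef_rot: [2.158, 1.57, 0.587]
wrist_force: [0.3, -0.7, 1.0]
finger_gap: 60.1
```

Call:
step_arm(commands=[0, -0.015, -0.044, 0, 0, 0, 0.06, 0, 0, 0, 0, 0, 0, 0.06, 0, 0, 0, 0, 0, 0, 0.06])

```text
clock: 5.88
eef_pos: [340.1, 373.4, 250.1]
eef_rot: [-0.289, 1.57, -1.86]
wrist_force: [-0.8, -0.1, 0.8]
finger_gap: 60.2
```

```bash
python3 - <<'E'
from cell import manip
from h import *
c0=np.load("pics/w_rack.npy",allow_pickle=True).item()
f=lambda u,v,z:onz(c0,(u/2+200)/1.8+60,v/2/1.8+20,z).round(1)
print("front",f(113,352,0),f(573,366,0),"rear46",f(190,80,46),f(340,86,46),f(465,92,46),"rear base 46?",f(592,97,46),"slot",onz(c0,281.7,100,10),onz(c0,281.7,100,46), "gap rear base z10",f(403,97,10))
c=cam(manip,"wrist"); im=manip.camera("wrist"); cv2.imwrite("pics/w_dock.png",im[:,:,::-1]); np.save("pics/w_dock.npy",c)
p,R=cur(manip); print(p,R.round(3).tolist(),manip.read_state()['joints'].round(2))
for k in("dock","drive"): print(k,[(round(d['score'],2),np.round(d['centre'],1)) for d in manip.find_in(k,"wrist")])
o=manip.outline_of("drive","wrist")
for d in o: print(d['score'],d['pixels'].sum(),d['centre'])
np.save("pics/drmask.npy",np.array([d['pixels'] for d in o]))
v=im[20:270,150:420]; cv2.imwrite("pics/w_dock2.png",cv2.resize(v,None,fx=2.4,fy=2.4,interpolation=2)[:,:,::-1])
E
```

```text
front [522.1 217.7   0. ] [516.8  38.1   0. ] rear46 [605.4 175.2  46. ] [603.6 126.1  46. ] [601.8  85.   46. ] rear base 46? [600.3  43.2  46. ] slot [544.57825614 106.61638519  10.        ] [541.01321629 106.90269894  46.        ] gap rear base z10 [609.5 104.9  10. ]
[340.29010963 373.13480392 250.27160593] [[0.0, 1.0, -0.001], [-0.0, -0.001, -1.0], [-1.0, 0.0, 0.0]] [ 0.76  0.17  1.58 -0.    1.39  2.33]
dock [(0.58, array([111.3, 277.5]))]
drive [(0.94, array([126.3, 411.6])), (0.75, array([  5.6, 281.2])), (0.62, array([ 72.9, 269.4]))]
0.73 3955 [126.9, 410.2]
0.63 3285 [69.7, 271.0]
0.47 170 [3.3, 281.6]
```

View pics/w_dock2.png

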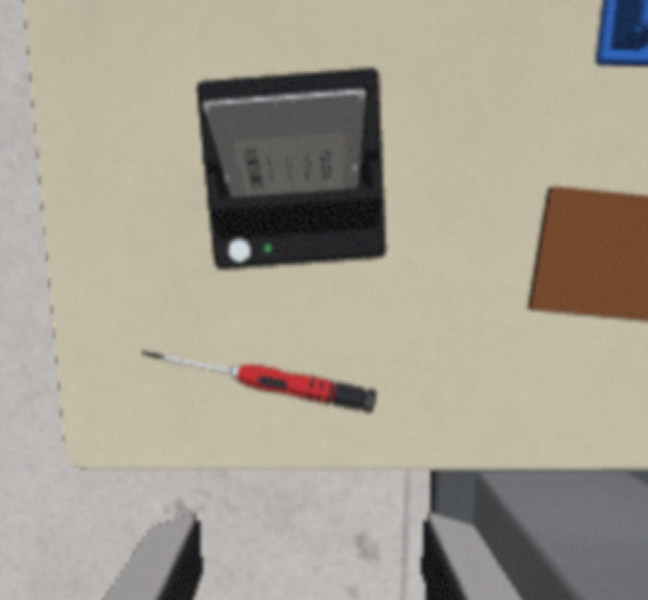

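```bash
python3 - <<'E'
import cv2,numpy as np
a=cv2.imread("pics/w_dock.png")[45:145,225:315]; a=cv2.convertScaleAbs(a,alpha=1.6,beta=10)
m=np.load("pics/drmask.npy")[1][45:145,225:315].astype(np.uint8)
b=cv2.resize(a,None,fx=6,fy=6,interpolation=2)
ct,_=cv2.findContours(cv2.resize(m,None,fx=6,fy=6,interpolation=0),0,1); cv2.drawContours(b,ct,-1,(0,255,0),1)
cv2.imwrite("pics/dz.png",b)
E
```

```text
(no output)
```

View pics/dz.png

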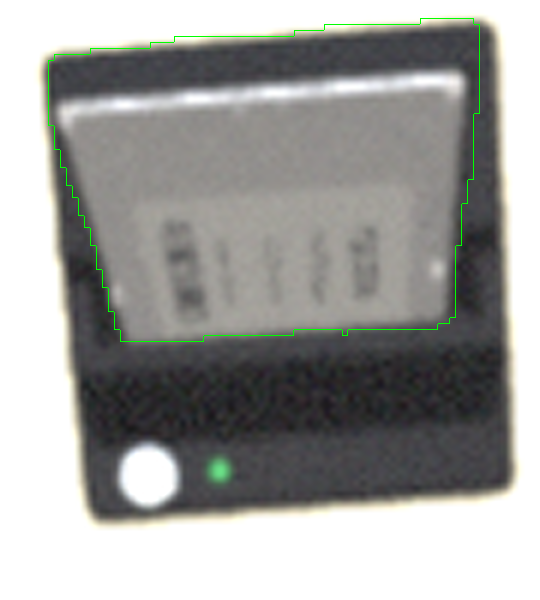

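The crop confirms the choice: grey labelled drive leaning in the black dock (LED side toward the robot), with the front top edge as a bright line from crop (58,108) to (463,80). Now I'll triangulate it from all three cameras.

```bash
cat > dr.py <<'E'
from cell import manip
from h import *
from scipy.optimize import least_squares
cw=np.load("pics/w_dock.npy",allow_pickle=True).item(); ct=cam(manip,"top"); cs=cam(manip,"scene")
w=lambda u,v:[225+u/6,45+v/6]
# +y end (left in wrist) first; (local u across along y, s down along face)
obs=[(cw,35,0,w(58,108),.5),(cw,-35,0,w(464,80),.5),(cw,35,66,w(120,340),2),(cw,-35,66,w(448,328),2),
     (ct,35,0,[112.5,248.5],1.),(ct,-35,0,[141.5,246.5],1.),(cs,-35,0,[215,322.5],1.5),(cs,35,0,[202.5,343.5],2)]
L=.35
def pt(p,u,s):
    x,y,z,a=p; e=np.array([-np.sin(a),np.cos(a),0]); up=np.array([np.sin(L)*np.cos(a),np.sin(L)*np.sin(a),np.cos(L)])
    return np.array([x,y,z])+u*e-s*up
def res(p,full=False):
    r=[(proj(c,pt(p,u,s))[0]-np.array(q))/sg for c,u,s,q,sg in obs]
    return np.array(r) if full else np.concatenate(r)
s=least_squares(res,[500,375,112,.07],loss='soft_l1'); p=s.x
print("front top edge centre",p.round(3)); print(res(p,True).round(1).tolist())
print("sd",np.sqrt(np.diag(np.linalg.inv(s.jac.T@s.jac))).round(2))
a=p[3]; up=pt(p,0,-1)-p[:3]; nrm=np.array([-np.cos(L)*np.cos(a),-np.cos(L)*np.sin(a),np.sin(L)])
mid=p[:3]-4*nrm   # mid thickness at top edge
R=np.c_[-up,np.cross(-nrm,-up),-nrm]   # tool z = -normal (away from robot)
tcp=mid-44*up; pre=mid+45*up
print("mid top",mid,"tcp",tcp,"pre",pre); np.savez("pics/dr.npz",R=R,tcp=tcp,pre=pre,up=up,nrm=nrm,mid=mid)
E
python3 dr.py
```

```text
front top edge centre [4.84001e+02 3.85074e+02 1.00299e+02 6.30000e-02]
[[0.1, 0.1], [0.6, -0.1], [-0.6, -3.9], [-0.0, -4.8], [-0.8, 1.6], [-5.0, 1.6], [0.5, 2.0], [-0.3, 2.5]]
sd [0.83 0.43 3.5  0.01]
mid top [487.7512678  385.31193806  98.92770163] tcp [472.69393705 384.35823298  57.59530226] pre [503.15081061 386.28731826 141.1994737 ]
```

```bash
sed -i 's/^def pt(p,u,s):/def pt(p,u,s):\n    L=p[4]/; s/    x,y,z,a=p;/    x,y,z,a=p[:4];/; s/112,.07\]/112,.07,.4]/; s/^a=p\[3\];/a=p[3];L=p[4];/; /(ct,35/s/.*/     (cs,-35,0,[215,322.5],1.5),(cs,35,0,[202.5,343.5],2)]/' dr.py
cat >> dr.py <<'E'
q,Rc=cur(manip); print("lean",L); plan(q,Rc,mid+up*75,R,grip=.06,v=40)
E
python3 dr.py
```

```text
front top edge centre [4.83680e+02 3.85114e+02 1.01877e+02 6.20000e-02 5.26000e-01]
[[-0.4, -0.0], [0.7, -0.1], [-0.5, 0.4], [0.3, -0.4], [0.6, 1.7], [-0.3, 2.3]]
sd [0.93 0.48 4.   0.01 0.04]
mid top [487.13171128 385.32871042  99.86820418] tcp [465.07441018 383.95658882  61.82096051] pre [509.69031467 386.73201661 138.78015793]
lean 0.5262234535904952
10 rows
0.0086, 0.0184, -0.0015, -9.12, 2.31, -2.46, 0.06,
0.0078, 0.0188, 0.0018, -9.12, 2.31, -2.46, 0.06,
0.0068, 0.0185, 0.0051, -9.12, 2.31, -2.46, 0.06,
0.0058, 0.0177, 0.0083, -9.12, 2.31, -2.46, 0.06,
0.0047, 0.0164, 0.0112, -9.12, 2.31, -2.46, 0.06,
0.0035, 0.0146, 0.0138, -9.12, 2.31, -2.46, 0.06,
0.0023, 0.0123, 0.0161, -9.12, 2.31, -2.46, 0.06,
0.0011, 0.0097, 0.0179, -9.12, 2.31, -2.46, 0.06,
0.0000, 0.0067, 0.0192, -9.12, 2.31, -2.46, 0.06,
-0.0010, 0.0036, 0.0200, -9.12, 2.31, -2.46, 0.06,
```

```bash
cat >> h.py <<'E'
def Rlean(a,L):
    up=np.array([np.sin(L)*np.cos(a),np.sin(L)*np.sin(a),np.cos(L)]); n=np.array([-np.cos(L)*np.cos(a),-np.cos(L)*np.sin(a),np.sin(L)])
    return np.c_[-up,np.cross(-n,-up),-n]
E
python3 - <<'E'
from cell import manip
from h import *
q,Rc=cur(manip); plan(q,Rc,[517,387,175],Rlean(.062,.4),grip=.06)
E
```

```text
10 rows
0.0075, 0.0177, -0.0014, -9.22, 1.76, -1.87, 0.06,
0.0070, 0.0179, 0.0017, -9.22, 1.76, -1.87, 0.06,
0.0063, 0.0176, 0.0048, -9.22, 1.76, -1.87, 0.06,
0.0055, 0.0168, 0.0077, -9.22, 1.76, -1.87, 0.06,
0.0047, 0.0155, 0.0105, -9.22, 1.76, -1.87, 0.06,
0.0039, 0.0137, 0.0130, -9.22, 1.76, -1.87, 0.06,
0.0030, 0.0116, 0.0151, -9.22, 1.76, -1.87, 0.06,
0.0022, 0.0091, 0.0168, -9.22, 1.76, -1.87, 0.06,
0.0014, 0.0063, 0.0181, -9.22, 1.76, -1.87, 0.06,
0.0007, 0.0033, 0.0190, -9.22, 1.76, -1.87, 0.06,
```

Call:
step_arm(commands=[0.0075, 0.0177, -0.0014, -9.22, 1.76, -1.87, 0.06, 0.007, 0.0179, 0.0017, -9.22, 1.76, -1.87, 0.06, 0.0063, 0.0176, 0.0048, -9.22, 1.76, -1.87, 0.06, 0.0055, 0.0168, 0.0077, -9.22, 1.76, -1.87, 0.06, 0.0047, 0.0155, 0.0105, -9.22, 1.76, -1.87, 0.06])

```text
clock: 6.7
eef_pos: [429.3, 380.3, 212.5]
eef_rot: [-2.736, 1.352, 2.789]
wrist_force: [-0.8, -0.2, 1.0]
finger_gap: 60.2
```

Call:
step_arm(commands=[0.0039, 0.0137, 0.013, -9.22, 1.76, -1.87, 0.06, 0.003, 0.0116, 0.0151, -9.22, 1.76, -1.87, 0.06, 0.0022, 0.0091, 0.0168, -9.22, 1.76, -1.87, 0.06, 0.0014, 0.0063, 0.0181, -9.22, 1.76, -1.87, 0.06, 0.0007, 0.0033, 0.019, -9.22, 1.76, -1.87, 0.06])

```text
clock: 7.32
eef_pos: [517.7, 387.1, 174.7]
eef_rot: [3.137, 1.169, -3.079]
wrist_force: [0.2, -0.3, 0.7]
finger_gap: 60.3
```

Call:
step_arm(commands=[0, 0, 0, 0, 0, 0, 0.06, 0, 0, 0, 0, 0, 0, 0.06])

```text
clock: 7.58
eef_pos: [516.5, 387.7, 175.2]
eef_rot: [-3.141, 1.171, -3.082]
wrist_force: [0.4, 0.1, 0.7]
finger_gap: 60.0
```

```bash
python3 - <<'E'
from cell import manip
from h import *
c=cam(manip,"wrist"); im=manip.camera("wrist"); cv2.imwrite("pics/w_d2.png",im[:,:,::-1]); np.save("pics/w_d2.npy",c)
p,R=cur(manip); print(p,R.round(3).tolist(),manip.read_state()['joints'].round(2))
o=manip.outline_of("drive","wrist")
for d in o: print(d['score'],d['pixels'].sum(),d['centre'])
v=cv2.resize(cv2.convertScaleAbs(im[0:280,130:430],alpha=1.5,beta=10),None,fx=2.1,fy=2.1,interpolation=2)[:,:,::-1].copy()
# predicted edges for lean .35 / .5
for L,col in((.35,(0,0,255)),(.5,(0,255,0))):
    a=.062; up=-Rlean(a,L)[:,0]; n=-Rlean(a,L)[:,2]; e=np.array([-np.sin(a),np.cos(a),0]); t=np.array([483.7,385.1,101.9])
    q=np.array([t+35*e,t-35*e,t-35*e-8*n,t+35*e-8*n,t+35*e,t+35*e-66*up,t-35*e-66*up,t-35*e]); q=((proj(c,q)-[130,0])*2.1).round().astype(int)
    cv2.polylines(v,[q],False,col,1)
cv2.imwrite("pics/w_d22.png",v)
E
```

```text
[516.41743617 387.79379864 175.66359084] [[-0.388, -0.06, 0.92], [-0.023, 0.998, 0.055], [-0.921, 0.0, -0.389]] [0.52 0.77 0.93 0.18 1.8  0.46]
0.95 6815 [226.7, 437.8]
0.62 1099 [211.6, 275.7]
0.57 1173 [300.7, 257.6]
```

View pics/w_d22.png

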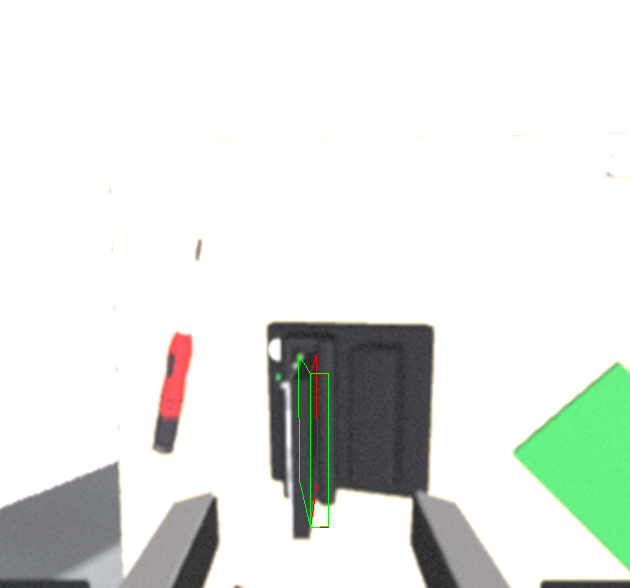

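```bash
python3 - <<'E'
s=open('dr.py').read()
s=s.replace('L=.35\n','L=.35\nc2=np.load("pics/w_d2.npy",allow_pickle=True).item(); w2=lambda u,v:[130+u/2.1,v/2.1]\nobs+=[(c2,-35,0,w2(289,384),.6),(c2,35,0,w2(292,538),.6)]\n',1)
open('dr.py','w').write(s)
E
python3 dr.py
python3 - <<'E'
import cv2
a=cv2.imread("pics/w_d2.png")[145:275,240:310]
cv2.imwrite("pics/z2.png",cv2.resize(cv2.convertScaleAbs(a,alpha=2.2,beta=10),None,fx=4.6,fy=4.6,interpolation=2))
E
```

```text
front top edge centre [4.80748e+02 3.84015e+02 1.14347e+02 5.00000e-02 4.94000e-01]
[[-1.8, -0.2], [4.9, 1.2], [-0.8, 0.3], [0.9, -0.3], [1.3, -0.4], [0.0, 0.8], [2.4, 122.1], [-0.2, -125.7]]
sd [0.45 1.18 1.04 0.01 0.03]
mid top [484.26624739 384.19216736 112.45134249] tcp [463.4411194  383.14170134  73.70588385] pre [505.56467375 385.26650761 152.07737974]
lean 0.49371456389545787
1 rows
-0.0037, -0.0021, 0.0020, 0.54, 5.42, 0.23, 0.06,
```

View pics/z2.png

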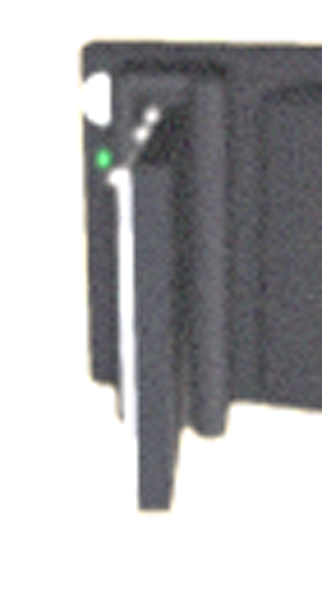

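```bash
sed -i 's/(c2,-35,0,w2(289,384),.6),(c2,35,0,w2(292,538),.6)/(c2,35,0,[268.5,182.4],.6),(c2,-35,0,[270.0,255.4],.6)/' dr.py; python3 dr.py
```

```text
front top edge centre [4.80981e+02 3.83887e+02 1.13809e+02 6.20000e-02 4.97000e-01]
[[-1.3, 0.5], [5.0, 0.0], [-0.6, 0.4], [1.1, -0.5], [1.2, -0.4], [0.1, 0.8], [0.8, -2.6], [-0.1, 1.2]]
sd [0.29 0.71 0.85 0.01 0.03]
mid top [484.49040004 384.10573766 111.90212   ] tcp [463.5549225  382.79841907  73.22400347] pre [505.90168389 385.44276804 151.45928463]
lean 0.49693452558229617
1 rows
-0.0033, -0.0018, 0.0026, -0.08, 5.60, -0.07, 0.06,
```

```bash
sed -i 's/,35,0,/,33.9,0,/g;s/,-35,0,/,-33.9,0,/g;s/,35,66,/,33.9,66,/g;s/,-35,66,/,-33.9,66,/g' dr.py; python3 dr.py
```

```text
front top edge centre [4.81021e+02 3.84204e+02 1.14625e+02 6.40000e-02 5.00000e-01]
[[0.0, -0.0], [2.2, -0.4], [-0.3, 0.4], [0.5, -0.5], [0.9, -0.2], [0.1, 0.6], [0.2, -0.9], [-0.5, -0.6]]
sd [0.27 0.36 0.73 0.01 0.03]
mid top [484.52509104 384.42938666 112.70906187] tcp [463.48980602 383.07622099  74.08671437] pre [506.03845073 385.8133061  152.20919   ]
lean 0.49958671769171503
1 rows
-0.0040, -0.0014, 0.0026, -0.17, 5.75, -0.11, 0.06,
```

```bash
python3 - <<'E'
from cell import manip
from h import *
a,L=.062,.43
R=Rlean(a,L); up=-R[:,0]; n=-R[:,2]; mid=np.array([481,384.2,114.6])-4*n
q,Rc=cur(manip); pre=mid+25*up; tcp=mid-41*up; print(pre,tcp)
plan(q,Rc,pre,R,grip=.04,n=2); plan(pre,R,tcp,R,grip=.04,n=3)
E
```

```text
[495.03062294 385.07101497 135.65666053] [467.57001394 383.36627231  75.66492105]
2 rows
0.0227, -0.0008, -0.0021, -0.03, 0.88, -0.03, 0.04,
0.0227, -0.0008, -0.0017, -0.03, 0.88, -0.03, 0.04,
3 rows
0.0220, 0.0000, 0.0000, 0.00, 0.00, 0.00, 0.04,
0.0220, 0.0000, 0.0000, 0.00, 0.00, 0.00, 0.04,
0.0220, 0.0000, 0.0000, 0.00, 0.00, 0.00, 0.04,
```

Call:
step_arm(commands=[0.0227, -0.0008, -0.002, 0, 0.88, 0, 0.04, 0.0227, -0.0008, -0.002, 0, 0.88, 0, 0.04, 0, 0, 0, 0, 0, 0, 0.04])

```text
clock: 8.05
eef_pos: [494.2, 384.8, 134.4]
eef_rot: [-3.14, 1.138, -3.078]
wrist_force: [-0.3, -0.9, 0.9]
finger_gap: 40.1
```

Call:
step_arm(commands=[0.022, 0, 0, 0, 0, 0, 0.04, 0.022, 0, 0, 0, 0, 0, 0.04, 0.022, 0, 0, 0, 0, 0, 0.04, 0, 0, 0, 0, 0, 0, 0.04])

```text
clock: 8.55
eef_pos: [467.3, 383.3, 75.2]
eef_rot: [-3.141, 1.139, -3.079]
wrist_force: [0.4, -0.1, -0.1]
finger_gap: 39.9
```

```bash
python3 - <<'E'
from cell import manip
from h import *
c=cam(manip,"wrist"); im=manip.camera("wrist"); p,R=cur(manip); print(p,manip.read_state()['wrist_force'])
v=cv2.resize(cv2.convertScaleAbs(im[120:400,180:380],alpha=1.8,beta=10),None,fx=2,fy=2,interpolation=2)[:,:,::-1]
cv2.imwrite("pics/g1.png",v)
E
```

```text
[468.04129466 383.56709438  76.12564002] [0.53710925 0.04826797 1.19766195]
```

View pics/g1.png

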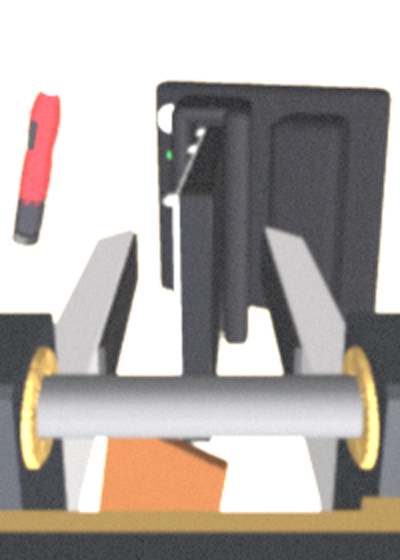

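The drive's top lies midway between the fingers (drive at cols 182-212, fingers at 137/265), so I'll close. That makes 10 pictures viewed.

Call:
step_arm(commands=[0, 0, 0, 0, 0, 0, 0.0, 0, 0, 0, 0, 0, 0, 0.0, 0, 0, 0, 0, 0, 0, 0.0], squeeze=25)

```text
clock: 8.98
eef_pos: [467.8, 383.4, 75.2]
eef_rot: [3.14, 1.14, -3.08]
wrist_force: [-1.0, -0.6, -0.1]
finger_gap: 13.5
```

Call:
step_arm(commands=[0, 0, 0, 0, 0, 0, 0.0, 0, 0, 0, 0, 0, 0, 0.0])

```text
clock: 9.22
eef_pos: [469.0, 383.4, 74.5]
eef_rot: [3.139, 1.144, -3.082]
wrist_force: [8.7, 2.2, -6.2]
finger_gap: 7.8
```

Call:
step_arm(commands=[-0.005, 0, 0.001, 0, 0, 0, 0.0, -0.008, 0, 0, 0, 0, 0, 0.0])

```text
clock: 9.48
eef_pos: [474.2, 383.5, 85.9]
eef_rot: [-3.141, 1.14, -3.079]
wrist_force: [3.3, 0.1, -3.4]
finger_gap: 8.1
```

Call:
step_arm(commands=[-0.015, 0, 0, 0, 0, 0, 0.0, -0.025, 0, 0, 0, 0, 0, 0.0, -0.035, 0, 0, 0, 0, 0, 0.0, -0.04, 0, 0, 0, 0, 0, 0.0])

```text
clock: 9.98
eef_pos: [522.0, 386.6, 192.8]
eef_rot: [3.141, 1.139, -3.079]
wrist_force: [-0.1, -0.4, -0.0]
finger_gap: 7.9
```

```bash
python3 - <<'E'
from cell import manip
from h import *
q,Rc=cur(manip); print(q,manip.read_state()['joints'].round(2),manip.read_state()['finger_gap'],manip.read_state()['wrist_force'])
plan(q,Rc,[560,140,215],Rd(-np.pi/2-.03),grip=0,v=45)
E
```

```text
[521.96303565 386.64102058 192.75117955] [0.51 0.8  0.86 0.19 1.88 0.46] 7.907638069954063 [-0.05087613 -0.43233963 -0.02788279]
10 rows
-0.0030, -0.0249, 0.0011, 9.37, -1.87, 2.05, 0,
-0.0037, -0.0242, 0.0052, 9.37, -1.87, 2.05, 0,
-0.0044, -0.0229, 0.0092, 9.37, -1.87, 2.05, 0,
-0.0048, -0.0209, 0.0130, 9.37, -1.87, 2.05, 0,
-0.0050, -0.0183, 0.0163, 9.37, -1.87, 2.05, 0,
-0.0050, -0.0152, 0.0193, 9.37, -1.87, 2.05, 0,
-0.0048, -0.0117, 0.0216, 9.37, -1.87, 2.05, 0,
-0.0044, -0.0078, 0.0234, 9.37, -1.87, 2.05, 0,
-0.0039, -0.0038, 0.0245, 9.37, -1.87, 2.05, 0,
-0.0031, 0.0004, 0.0249, 9.37, -1.87, 2.05, 0,
```

Call:
step_arm(commands=[-0.003, -0.0249, 0.0011, 9.37, -1.87, 2.05, 0, -0.0037, -0.0242, 0.0052, 9.37, -1.87, 2.05, 0, -0.0044, -0.0229, 0.0092, 9.37, -1.87, 2.05, 0, -0.0048, -0.0209, 0.013, 9.37, -1.87, 2.05, 0, -0.005, -0.0183, 0.0163, 9.37, -1.87, 2.05, 0])

```text
clock: 10.6
eef_pos: [540.9, 262.5, 203.2]
eef_rot: [-2.721, 1.336, 2.777]
wrist_force: [0.8, -0.7, -0.9]
finger_gap: 7.9
```

Call:
step_arm(commands=[-0.005, -0.0152, 0.0193, 9.37, -1.87, 2.05, 0, -0.0048, -0.0117, 0.0216, 9.37, -1.87, 2.05, 0, -0.0044, -0.0078, 0.0234, 9.37, -1.87, 2.05, 0, -0.0039, -0.0038, 0.0245, 9.37, -1.87, 2.05, 0, -0.0031, 0.0004, 0.0249, 9.37, -1.87, 2.05, 0])

```text
clock: 11.22
eef_pos: [559.8, 139.2, 214.3]
eef_rot: [1.343, 1.57, -0.264]
wrist_force: [-0.2, 0.0, -0.6]
finger_gap: 7.9
```

Call:
step_arm(commands=[0, 0, 0, 0, 0, 0, 0, 0, 0, 0, 0, 0, 0, 0])

```text
clock: 11.48
eef_pos: [559.8, 140.5, 213.4]
eef_rot: [-2.511, 1.57, 2.174]
wrist_force: [-0.0, 1.4, -0.5]
finger_gap: 8.3
```

```bash
python3 - <<'E'
from cell import manip
from h import *
c=cam(manip,"wrist"); im=manip.camera("wrist"); np.save("pics/w_h.npy",c); cv2.imwrite("pics/w_h.png",im[:,:,::-1])
q,Rc=cur(manip); print(q,Rc.round(3).tolist(),manip.read_state()['joints'].round(2))
print([(d['score'],d['centre']) for d in manip.find_in("drive","wrist")])
# predict free slot edges & held drive in this view
a=-.03
f=lambda x,y,z:place(np.array([[x,y,z]]),565,105.8,a)
for x in(-46,-40,0,40): print(x,[proj(c,f(x,y,z))[0].round(1).tolist() for y,z in((-6,10),(6,10),(-6,46),(6,46))])
b=im.astype(int)
plan(q,Rc,[565,105.8,190],Rd(-np.pi/2-.03),grip=0)
h=cv2.resize(im[0:300,130:430],None,fx=2,fy=2,interpolation=2)[:,:,::-1].copy()
for z,col in((10,(0,255,255)),(46,(255,255,255))):
    for y0 in(-42,0,42,84):
        P=np.vstack([f(x,y0+y,z) for x,y in((-40,-6),(40,-6),(40,6),(-40,6))]); cv2.polylines(h,[((proj(c,P)-[130,0])*2).round().astype(int)],True,col,1)
cv2.imwrite("pics/w_h2.png",h)
E
```

```text
[559.75693832 140.61183689 213.14835127] [[-0.001, 1.0, -0.028], [0.001, -0.028, -1.0], [-1.0, -0.001, -0.001]] [0.18 0.36 1.43 0.   1.36 1.78]
[(0.88, [242.8, 277.0]), (0.85, [265.6, 231.5]), (0.63, [145.5, 105.9])]
-46 [[309.8, 217.3], [301.0, 217.2], [312.6, 225.5], [303.0, 225.4]]
-40 [[309.9, 213.0], [301.1, 213.0], [312.8, 220.9], [303.1, 220.8]]
0 [[310.8, 183.9], [301.7, 183.9], [313.8, 189.1], [303.9, 189.1]]
40 [[311.7, 153.2], [302.3, 153.2], [314.9, 155.4], [304.7, 155.4]]
1 rows
0.0231, 0.0062, 0.0347, 0.14, -0.04, 0.05, 0,
```

View pics/w_h2.png

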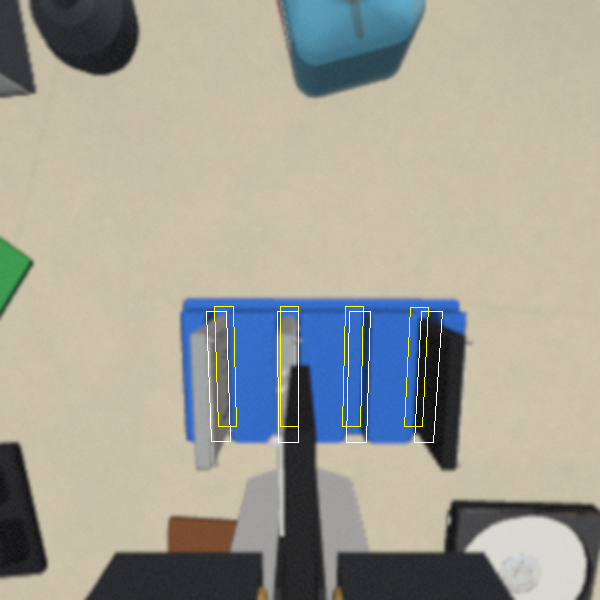

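Overlay matches the rack: block tops at rows 311-440, and the empty slot's front gap at cols 345-366 as predicted. Next I'll check the held drive's tilt in the hand numerically.

```bash
python3 - <<'E'
from h import *
from cell import manip
c=np.load("pics/w_h.npy",allow_pickle=True).item(); p,R=cur(manip)
P=lambda x,y,z:(proj(c,R@np.array([x,y,z])+p)[0]).round(1)
for x in(59,50,40,20,0,-20,-41): print(x,P(x,35,-4),P(x,35,4), P(x,-35,-4))
im=cv2.imread("pics/w_h.png").astype(int).sum(2)
for r in (186,195,205,215,225,240): print(r,im[r,262:296].tolist())
E
```

```text
59 [275.4 179.7] [285.1 179.7] [275.6 258.4]
50 [275.2 181.5] [285.3 181.5] [275.5 262.8]
40 [275.  183.6] [285.5 183.6] [275.3 268.1]
20 [274.6 188.6] [286.1 188.6] [275. 280.]
0 [274.1 194.6] [286.8 194.6] [274.5 294.3]
-20 [273.4 202. ] [287.7 202. ] [274.  311.6]
-41 [272.6 211.9] [288.9 211.9] [273.3 334.2]
186 [363, 353, 360, 354, 351, 353, 369, 448, 513, 567, 574, 495, 388, 222, 101, 94, 97, 105, 97, 92, 92, 113, 174, 272, 334, 360, 362, 357, 351, 355, 354, 356, 354, 355]
195 [360, 358, 357, 362, 352, 364, 428, 526, 592, 584, 491, 372, 217, 109, 100, 90, 90, 109, 103, 92, 102, 95, 112, 190, 288, 337, 351, 361, 359, 357, 358, 360, 356, 357]
205 [361, 361, 359, 364, 355, 345, 367, 446, 455, 434, 360, 211, 99, 97, 89, 97, 103, 91, 82, 100, 98, 102, 109, 111, 195, 286, 347, 362, 358, 360, 359, 353, 355, 353]
215 [357, 357, 356, 355, 360, 360, 368, 417, 431, 363, 206, 104, 104, 102, 102, 103, 104, 105, 100, 111, 108, 95, 101, 112, 126, 186, 290, 350, 352, 353, 352, 356, 348, 357]
225 [569, 575, 572, 570, 571, 561, 528, 523, 544, 395, 209, 114, 123, 110, 115, 116, 121, 105, 117, 110, 115, 116, 110, 117, 136, 269, 446, 544, 564, 562, 568, 565, 568, 567]
240 [481, 478, 478, 476, 478, 481, 487, 543, 573, 473, 264, 127, 115, 117, 122, 107, 120, 119, 110, 126, 115, 127, 116, 112, 115, 152, 293, 437, 475, 478, 482, 482, 476, 482]
```

Call:
step_arm(commands=[0, 0.008, 0.0347, 0, 0, 0, 0, 0, 0, 0, 0, 0, 0, 0, 0.04, 0, 0, 0, 0, 0, 0, 0.04, 0, 0, 0, 0, 0, 0, 0, 0, 0, 0, 0, 0, 0])

```text
clock: 12.2
eef_pos: [565.3, 105.7, 130.5]
eef_rot: [-1.495, 1.565, -3.095]
wrist_force: [0.4, -0.7, -1.4]
finger_gap: 7.7
```

```bash
python3 - <<'E'
from h import *
from cell import manip
ps=[]
for i in range(4):
    c=cam(manip,"wrist"); im=manip.camera("wrist"); ps.append(cur(manip)[0])
p=np.mean(ps,0); R=cur(manip)[1]; print(p,R.round(3).tolist())
cv2.imwrite("pics/w_i.png",im[:,:,::-1])
f=lambda x,y,z:proj(c,place(np.array([[x,y,z]]),565,105.8,-.03))[0].round(1)
for x in(41,44): print(x,[f(x,y,z).tolist() for y,z in((-6,10),(6,10),(-10,46),(10,46))])
b=im.astype(int)
for r in range(140,200,6): print(r,(b[r,255:310,2]-b[r,255:310,0]).tolist())
E
```

```text
[567.201967   105.59779465 134.19076279] [[0.002, 1.0, -0.03], [0.001, -0.03, -1.0], [-1.0, 0.002, -0.001]]
41 [[285.8, 166.6], [274.2, 166.6], [291.0, 171.0], [269.2, 171.0]]
44 [[285.8, 163.6], [274.2, 163.6], [291.0, 167.7], [269.1, 167.7]]
140 [-32, -34, -31, -34, -33, -34, -32, -31, -33, -33, -33, -32, -32, -32, -33, -33, -33, -32, -32, -33, -32, -33, -34, -33, -32, -33, -33, -34, -32, -32, -32, -33, -34, -33, -31, -32, -34, -33, -32, -33, -33, -32, -32, -32, -32, -32, -33, -33, -33, -33, -31, -32, -32, -31, -31]
146 [-32, -32, -32, -33, -33, -33, -34, -33, -34, -31, -34, -31, -32, -32, -33, -31, -32, -32, -32, -33, -31, -32, -32, -33, -33, -33, -33, -33, -34, -33, -33, -33, -33, -33, -33, -33, -33, -33, -32, -32, -33, -32, -32, -32, -34, -33, -33, -34, -32, -31, -32, -32, -31, -32, -33]
152 [-34, -32, -31, -32, -35, -34, -32, -32, -33, -31, -33, -33, -32, -33, -31, -32, -31, -32, -33, -33, -33, -31, -32, -32, -33, -33, -32, -32, -33, -33, -31, -33, -33, -32, -33, -32, -33, -34, -31, -33, -32, -32, -32, -32, -32, -33, -33, -33, -32, -33, -32, -32, -33, -33, -31]
158 [-32, -33, -
[... 1182 characters left out ...]
, 136, 128, 109, 98, 111, 110, 96, 91, 92, 92, 92, 91, 90, 91, 100, 100, 89, 100, 121, 131, 140, 138, 140, 140, 142, 144, 140, 140, 141, 140, 140, 141, 139, 141, 141, 142, 142, 140, 142, 142]
188 [138, 141, 142, 140, 142, 142, 142, 142, 142, 142, 143, 141, 142, 139, 134, 122, 99, 64, 19, -1, -5, 2, 1, 1, 2, 0, 4, 0, 3, 23, 50, 78, 101, 124, 132, 139, 139, 142, 142, 141, 141, 140, 141, 142, 141, 139, 141, 141, 140, 140, 142, 141, 140, 141, 140]
194 [142, 140, 142, 144, 140, 143, 141, 140, 140, 141, 140, 140, 129, 83, 33, 11, 6, 1, -4, -2, 2, -2, 0, 2, 1, -2, 4, -4, -1, 6, 29, 68, 102, 121, 133, 139, 139, 143, 142, 141, 142, 140, 139, 141, 139, 142, 142, 141, 140, 140, 141, 143, 141, 142, 141]
```

Call:
step_arm(commands=[0.025, 0, 0, 0, 0, 0, 0, 0.012, 0, 0, 0, 0, 0, 0, 0, 0, 0, 0, 0, 0, 0])

```text
clock: 12.78
eef_pos: [566.7, 105.1, 96.0]
eef_rot: [-1.652, 1.57, 3.03]
wrist_force: [0.0, -0.2, -1.3]
finger_gap: 7.8
```

Call:
step_arm(commands=[0.01, 0, 0, 0, 0, 0, 0, 0.01, 0, 0, 0, 0, 0, 0, 0, 0, 0, 0, 0, 0, 0])

```text
clock: 13.15
eef_pos: [566.3, 104.9, 75.0]
eef_rot: [-1.483, 1.569, -3.084]
wrist_force: [-0.2, -0.3, -1.0]
finger_gap: 8.0
```

Call:
step_arm(commands=[0.004, 0, 0, 0, 0, 0, 0, 0, 0, 0, 0, 0, 0, 0])

```text
clock: 13.4
eef_pos: [566.7, 105.0, 71.7]
eef_rot: [-1.711, 1.57, 2.971]
wrist_force: [0.7, 0.5, -1.6]
finger_gap: 7.9
```

Call:
step_arm(commands=[0.002, 0, 0, 0, 0, 0, 0, 0, 0, 0, 0, 0, 0, 0])

```text
clock: 13.65
eef_pos: [566.7, 105.0, 69.8]
eef_rot: [-1.828, 1.57, 2.854]
wrist_force: [0.5, 0.5, -0.8]
finger_gap: 8.0
```

Call:
step_arm(commands=[0.002, 0, 0, 0, 0, 0, 0, 0, 0, 0, 0, 0, 0, 0])

```text
clock: 13.9
eef_pos: [566.7, 105.0, 67.7]
eef_rot: [-1.683, 1.57, 2.999]
wrist_force: [0.1, 0.5, -1.4]
finger_gap: 8.1
```

Call:
step_arm(commands=[0.002, 0, 0, 0, 0, 0, 0, 0, 0, 0, 0, 0, 0, 0])

```text
clock: 14.15
eef_pos: [566.7, 105.0, 65.7]
eef_rot: [-1.611, 1.57, 3.071]
wrist_force: [-0.5, -0.1, -0.9]
finger_gap: 8.1
```

Call:
step_arm(commands=[0.002, 0, 0, 0, 0, 0, 0, 0, 0, 0, 0, 0, 0, 0])

```text
clock: 14.4
eef_pos: [566.7, 105.0, 63.7]
eef_rot: [-1.603, 1.57, 3.079]
wrist_force: [-0.4, 0.5, -0.7]
finger_gap: 7.6
```

Call:
step_arm(commands=[0.002, 0, 0, 0, 0, 0, 0, 0.002, 0, 0, 0, 0, 0, 0])

```text
clock: 14.65
eef_pos: [567.4, 105.0, 62.3]
eef_rot: [1.642, 1.569, 0.041]
wrist_force: [-12.7, -2.2, 34.0]
finger_gap: 8.1
```

Call:
step_arm(commands=[0.002, 0, 0, 0, 0, 0, 0, 0, 0, 0, 0, 0, 0, 0])

```text
clock: 14.9
eef_pos: [568.4, 105.0, 61.5]
eef_rot: [1.657, 1.566, 0.056]
wrist_force: [-9.1, -4.1, 31.4]
finger_gap: 7.8
```

Call:
step_arm(commands=[-0.004, 0, 0, 0, 0, 0, 0, 0, 0, 0, 0, 0, 0, 0])

```text
clock: 15.15
eef_pos: [566.8, 105.0, 61.9]
eef_rot: [-2.676, 1.571, 2.006]
wrist_force: [0.2, 0.1, -2.1]
finger_gap: 7.7
```

Call:
step_arm(commands=[0, 0, 0, 0, 0, 0, 0.024, 0, 0, 0, 0, 0, 0, 0.024, 0, 0, 0, 0, 0, 0, 0.024])

```text
clock: 15.52
eef_pos: [566.7, 105.0, 61.7]
eef_rot: [-1.626, 1.57, 3.056]
wrist_force: [-0.5, 0.3, -0.5]
finger_gap: 24.0
```

Call:
step_arm(commands=[-0.03, 0, 0, 0, 0, 0, 0.024, -0.04, 0, 0, 0, 0, 0, 0.024, -0.04, 0, 0, 0, 0, 0, 0.024, -0.04, -0.04, 0, 0, 0, 0, 0.024, 0, -0.04, 0, 0, 0, 0, 0.03])

```text
clock: 16.15
eef_pos: [486.8, 107.6, 214.5]
eef_rot: [1.777, 1.566, 0.176]
wrist_force: [-0.2, 0.1, -0.3]
finger_gap: 29.1
```

```bash
python3 - <<'E'
from h import *
from cell import manip
c=cam(manip,"wrist"); im=manip.camera("wrist"); p,R=cur(manip); print(p)
cv2.imwrite("pics/w_p.png",im[:,:,::-1])
v=im[60:300,160:400]
h=cv2.resize(v,None,fx=3.3,fy=2.5,interpolation=2)[:,:,::-1].copy() if 0 else cv2.resize(v,None,fx=2.5,fy=2.5,interpolation=2)[:,:,::-1].copy()
f=lambda P:((proj(c,place(np.array(P,float),565,105.8,-.03))-[160,60])*2.5).round().astype(int)
for y0 in(-42,0,42): 
    for x0 in((0,),): cv2.polylines(h,[f([[-35,y0-4,110],[35,y0-4,110],[35,y0+4,110],[-35,y0+4,110]])],True,(0,0,255),1)
cv2.polylines(h,[f([[-35,-4,120],[35,-4,120],[35,4,120],[-35,4,120]])],True,(0,255,255),1)
s=manip.camera("scene"); cs=cam(manip,"scene"); s2=cv2.resize(s[220:360,180:320],None,fx=4.2,fy=4.2,interpolation=2)[:,:,::-1].copy()
g=lambda P:((proj(cs,place(np.array(P,float),565,105.8,-.03))-[180,220])*4.2).round().astype(int)
for y0 in(-42,0,42): cv2.polylines(s2,[g([[-35,y0,110],[35,y0,110]])],False,(0,0,255),1)
cv2.imwrite("pics/pl.png",cv2.resize(np.hstack([h[:588],s2]),(800,400)))
E
```

```text
[482.75142587 107.72930102 212.97690615]
```

View pics/pl.png

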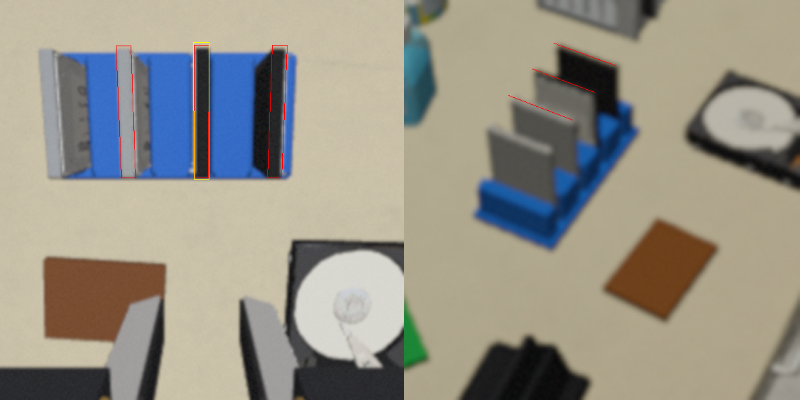

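The drive stands upright in the free slot (third from left), its top in line with its fixed neighbours in both views. Now the knob.

Call:
step_arm(commands=[-0.006, -0.002, 0.052, 0, 0, 0, 0.04, -0.006, -0.002, 0.052, 0, 0, 0, 0.04, -0.006, -0.002, 0.052, 0, 0, 0, 0.04, -0.006, -0.002, 0.052, 0, 0, 0, 0.04, -0.004, -0.002, 0.052, 0, 0, 0, 0.04])

```text
clock: 16.88
eef_pos: [469.1, -154.2, 240.1]
eef_rot: [0.863, 1.571, -0.738]
wrist_force: [1.2, 0.7, -0.6]
finger_gap: 39.8
```

Call:
step_arm(commands=[0, 0, 0.052, 0, 0, 0, 0.04, 0, 0, 0.05, 0, 0, 0, 0.04, 0, 0, 0, 0, 0, 0, 0.04, 0, 0, 0, 0, 0, 0, 0.04])

```text
clock: 17.38
eef_pos: [466.0, -253.9, 239.5]
eef_rot: [-2.199, 1.57, 2.483]
wrist_force: [0.4, 0.2, 0.4]
finger_gap: 40.2
```

```bash
cat > kn.py <<'E'
from h import *
from cell import manip
from scipy.optimize import least_squares
def meas(tag):
    c=cam(manip,"wrist"); im=manip.camera("wrist"); np.save(f"pics/{tag}.npy",c); cv2.imwrite(f"pics/{tag}.png",im[:,:,::-1]); return c,im
def ball(c,im,g,rad=22):
    u,v=proj(c,g)[0]; b=im.astype(int).sum(2); rr,cc=np.mgrid[0:420,0:560]
    m=((b<110)&(abs(rr-v)<rad)&(abs(cc-u)<rad)).astype(np.uint8)
    n,l,s,ce=cv2.connectedComponentsWithStats(m); 
    return [(s[i].tolist(),ce[i].round(2).tolist()) for i in range(1,n) if s[i,4]>25],(u,v)
def brass(im):
    h=cv2.cvtColor(im,cv2.COLOR_RGB2HSV); return cv2.inRange(h,(8,130,80),(25,255,255))
E
python3 - <<'E'
from kn import *
c,im=meas("k1"); p,R=cur(manip); print(p,R.round(3).tolist(),manip.read_state()['joints'].round(2))
print(ball(c,im,[532.4,-254.5,130]))
print([(round(d['score'],2),np.round(d['centre'],1)) for d in manip.find_in("bolt_knob","wrist")])
c0=np.load("pics/w_cage.npy",allow_pickle=True).item(); im0=cv2.imread("pics/w_cage.png")[:,:,::-1]
print("old",ball(c0,im0,[532.4,-254.5,130]))
for cc,ii in((c,im),(c0,im0)):
    m=brass(ii); n,l,s,ce=cv2.connectedComponentsWithStats(m); print([(s[i].tolist()) for i in range(1,n) if s[i,4]>40])
E
```

```text
[ 466.10973165 -253.4217657   239.74718735] [[-0.0, 1.0, -0.03], [0.0, -0.03, -1.0], [-1.0, -0.0, -0.0]] [-0.57  0.23  1.53  0.    1.38  1.03]
([([271, 132, 15, 15, 138], [277.93, 140.01])], (np.float64(278.69015605266037), np.float64(138.92317527244876)))
[(0.67, array([104.5, 271.4]))]
old ([([279, 83, 16, 17, 180], [286.35, 91.71])], (np.float64(286.9923798446739), np.float64(91.03082248775985)))
[[226, 97, 83, 34, 745], [198, 98, 18, 8, 131], [401, 110, 23, 31, 175], [0, 204, 19, 43, 630], [95, 264, 32, 13, 216], [190, 293, 17, 61, 455], [353, 294, 17, 60, 428], [135, 368, 333, 18, 3596]]
[[208, 47, 18, 10, 163], [236, 48, 83, 34, 869], [406, 80, 24, 32, 174], [0, 163, 18, 46, 649], [94, 228, 33, 14, 222], [150, 293, 24, 61, 625], [388, 294, 23, 60, 474], [178, 368, 335, 18, 3565]]
```

```bash
python3 - <<'E'
from kn import *
L=lambda t:(np.load(f"pics/{t}.npy",allow_pickle=True).item(),cv2.imread(f"pics/{t}.png")[:,:,::-1])
c0,i0=L("w_cage"); c1,i1=L("k1"); ct=cam(manip,"top"); it=cv2.imread("pics/top0.png")[:,:,::-1]; cs=cam(manip,"scene"); isc=cv2.imread("pics/scene0.png")[:,:,::-1]
bt=ball(ct,it,[532.4,-254.5,130],8); bs=ball(cs,isc,[532.4,-254.5,130],8); print(bt,bs)
obs=[(c0,[286.35,91.71],.5),(c1,[277.93,140.01],.5)]
if bt[0]: obs.append((ct,bt[0][0][1],.5))
if bs[0]: obs.append((cs,bs[0][0][1],.7))
f=lambda P:np.concatenate([(proj(c,P)[0]-q)/s for c,q,s in obs])
r=least_squares(f,[532,-254,130]); print(r.x.round(1),f(r.x).round(1),np.sqrt(np.diag(np.linalg.inv(r.jac.T@r.jac))).round(1))
for n in (2,): 
    for ob in ([0,1],): 
        g=lambda P:np.concatenate([(proj(obs[k][0],P)[0]-obs[k][1])/.5 for k in ob]); q=least_squares(g,[532,-254,130]); print("wrist only",q.x.round(1))
# bolt line yaw: brass centroid rows per column, in long bar, at z~121+; use onz z=125
for c,im,(x0,w) in((c1,i1,(226,83)),(c0,i0,(236,83))):
    m=brass(im); cols=[];rows=[]
    for u in list(range(x0+3,x0+40))+list(range(x0+62,x0+80)):
        r=np.where(m[85 if im is i1 else 40:125 if im is i1 else 62,u])[0]
        if len(r): cols.append(u); rows.append(r.min()+(85 if im is i1 else 40))
    P=np.array([onz(c,u,v,125) for u,v in zip(cols,rows)]); k=np.polyfit(P[:,1],P[:,0],1); print("dx/dy",k[0],"yaw",-np.arctan(k[0]),P[[0,-1]].round(1).tolist())
E
```

```text
([], (np.float64(350.66359130596845), np.float64(225.39649960039367))) ([], (np.float64(298.65638997663183), np.float64(177.23760053531785)))
[ 531.5 -253.8  132.6] [-0.1 -0.   0.1  0. ] [0.4 0.3 4.2]
wrist only [ 531.5 -253.8  132.6]
dx/dy 0.017237937306099453 yaw -0.017236230212964068 [[571.4, -208.7, 125.0], [570.0, -280.5, 125.0]]
dx/dy 0.026336694324502145 yaw -0.026330607625227882 [[571.0, -209.0, 125.0], [569.5, -280.8, 125.0]]
```

Call:
step_arm(commands=[0, 0.0327, -0.0008, 0, 0, 0, 0.04, 0, 0.0327, -0.0008, 0, 0, 0, 0.04, 0.04, 0, 0, 0, 0, 0, 0.04, 0, 0, 0, 0, 0, 0, 0.04])

```text
clock: 17.98
eef_pos: [530.6, -252.9, 197.6]
eef_rot: [-2.041, 1.565, 2.643]
wrist_force: [-1.0, -0.1, 0.6]
finger_gap: 40.2
```

```bash
python3 - <<'E'
from kn import *
c,im=meas("k2"); p,R=cur(manip); print(p,R.round(3).tolist())
b=ball(c,im,[531.5,-253.8,131],35); print(b)
L=lambda t:np.load(f"pics/{t}.npy",allow_pickle=True).item()
b3=[x for x in b[0] if x[0][2]<30 and x[0][3]<30]
if b3:
    obs=[(L("w_cage"),[286.35,91.71]),(L("k1"),[277.93,140.01]),(c,b3[0][1])]
    g=lambda P:np.concatenate([(proj(k,P)[0]-q) for k,q in obs]); q=least_squares(g,[532,-254,130]); print(q.x.round(1),g(q.x).round(1))
E
```

```text
[ 531.13822669 -253.57508502  199.8327506 ] [[-0.002, 1.0, -0.029], [0.001, -0.029, -1.0], [-1.0, -0.002, -0.001]]
([([274, 207, 17, 17, 162], [281.38, 216.09]), ([312, 241, 4, 11, 26], [312.92, 247.31])], (np.float64(281.3925030733151), np.float64(216.67846800853226)))
[ 531.6 -253.8  130. ] [-0.1  0.2  0.1 -0.3  0.   0.1]
```

Call:
step_arm(commands=[0.035, 0, 0, 0, 0, 0, 0.04, 0.035, 0, 0, 0, 0, 0, 0.04, 0.0185, 0, 0, 0, 0, 0, 0.04, 0, 0, 0, 0, 0, 0, 0.04])

```text
clock: 18.52
eef_pos: [531.3, -254.4, 111.8]
eef_rot: [-2.013, 1.57, 2.669]
wrist_force: [0.2, 0.9, 0.2]
finger_gap: 39.8
```

Call:
step_arm(commands=[0, 0, 0, 0, 0, 0, 0.012, 0, 0, 0, 0, 0, 0, 0.012, 0, 0, 0, 0, 0, 0, 0.012, 0, 0, 0, 0, 0, 0, 0.012], squeeze=12)

```text
clock: 19.02
eef_pos: [531.4, -254.7, 111.9]
eef_rot: [0.892, 1.57, -0.709]
wrist_force: [-0.2, -0.8, 3.5]
finger_gap: 17.2
```

Call:
step_arm(commands=[0, 0, 0, 0, 0, 0, 0.0, -0.003, 0, 0, 0, 0, 0, 0.0, -0.003, 0, 0, 0, 0, 0, 0.0, -0.0035, 0, 0, 0, 0, 0, 0.0, 0, 0, 0, 0, 0, 0, 0.0], squeeze=20)

```text
clock: 19.65
eef_pos: [531.4, -253.5, 120.8]
eef_rot: [-2.935, 1.569, 1.748]
wrist_force: [2.8, 7.2, -2.5]
finger_gap: 16.7
```

```bash
cat > chk.py <<'E'
from kn import *
c,im=meas("kc"); s=manip.read_state(); p,R=cur(manip); print(p.round(1),"f",s['wrist_force'].round(1),"gap",round(s['finger_gap'],1))
G=p+R@np.array([-18.8,0,0]); b=ball(c,im,G,25); print("ball blobs",b)
m=brass(im); n,l,st,ce=cv2.connectedComponentsWithStats(m); print([(st[i].tolist()) for i in range(1,n) if st[i,4]>60 and st[i,1]<360])
E
python3 chk.py
```

```text
[ 531.4 -253.5  120.8] f [ 3.9  6.2 -2.8] gap 17.0
ball blobs ([([260, 244, 40, 41, 642], [279.21, 260.14])], (np.float64(280.6672865503482), np.float64(259.0645010442432)))
[[468, 160, 15, 12, 84], [442, 170, 33, 40, 375], [199, 192, 133, 51, 1376], [155, 194, 29, 8, 178], [239, 293, 9, 60, 285], [312, 294, 9, 60, 275], [64, 358, 21, 13, 129]]
```

Call:
step_arm(commands=[0, 0, -0.003, 0, 0, 0, 0.0, 0, 0, -0.003, 0, 0, 0, 0.0, 0, 0, 0, 0, 0, 0, 0.0])

```text
clock: 20.08
eef_pos: [531.4, -248.3, 120.9]
eef_rot: [-2.233, 1.571, 2.449]
wrist_force: [1.2, 1.4, -1.5]
finger_gap: 16.4
```

Call:
step_arm(commands=[0, 0, -0.004, 0, 0, 0, 0.0, 0, 0, -0.004, 0, 0, 0, 0.0, 0, 0, -0.004, 0, 0, 0, 0.0, 0, 0, 0, 0, 0, 0, 0.0])

```text
clock: 20.58
eef_pos: [531.8, -236.0, 120.8]
eef_rot: [-2.296, 1.57, 2.386]
wrist_force: [0.0, 0.4, -2.9]
finger_gap: 16.4
```

Call:
step_arm(commands=[0, 0, -0.004, 0, 0, 0, 0.0, 0, 0, -0.004, 0, 0, 0, 0.0, 0, 0, -0.004, 0, 0, 0, 0.0, 0, 0, 0, 0, 0, 0, 0.0])

```text
clock: 21.08
eef_pos: [532.1, -224.0, 120.8]
eef_rot: [-2.292, 1.57, 2.39]
wrist_force: [0.0, 1.2, -4.7]
finger_gap: 16.7
```

Call:
step_arm(commands=[0, 0, -0.003, 0, 0, 0, 0.0, 0, 0, -0.003, 0, 0, 0, 0.0, 0, 0, 0, 0, 0, 0, 0.0])

```text
clock: 21.45
eef_pos: [532.3, -218.2, 120.7]
eef_rot: [-2.302, 1.57, 2.38]
wrist_force: [1.1, 0.8, -4.8]
finger_gap: 16.6
```

```bash
python3 chk.py
```

```text
[ 532.3 -218.2  120.8] f [-0.3  0.6 -5.4] gap 16.6
ball blobs ([([260, 244, 39, 41, 594], [279.42, 260.09])], (np.float64(280.79818727189314), np.float64(259.10514400782733)))
[[476, 159, 43, 50, 487], [259, 192, 91, 51, 1009], [131, 195, 60, 6, 316], [212, 194, 32, 7, 199], [240, 293, 8, 28, 124], [312, 294, 9, 60, 273], [239, 322, 8, 32, 156], [74, 358, 342, 28, 3981]]
```

Call:
step_arm(commands=[0.0045, 0, 0, 0, 0, 0, 0.0, 0, 0, 0, 0, 0, 0, 0.0])

```text
clock: 21.75
eef_pos: [532.4, -218.6, 116.6]
eef_rot: [1.271, 1.571, -0.33]
wrist_force: [-2.8, -0.6, 2.8]
finger_gap: 16.4
```

Call:
step_arm(commands=[0, -0.005, -0.0021, 2.33, 0, 0, 0.0, 0, -0.005, -0.0021, 2.33, 0, 0, 0.0, 0, 0, 0, 0, 0, 0, 0.0])

```text
clock: 22.12
eef_pos: [522.9, -213.9, 116.8]
eef_rot: [1.339, 1.57, -0.343]
wrist_force: [0.8, 0.1, 1.5]
finger_gap: 16.6
```

Call:
step_arm(commands=[0, -0.005, -0.0021, 2.33, 0, 0, 0.0, 0, -0.005, -0.0021, 2.33, 0, 0, 0.0, 0, -0.005, -0.0021, 2.33, 0, 0, 0.0, 0, -0.005, -0.0021, 2.33, 0, 0, 0.0])

```text
clock: 22.62
eef_pos: [504.7, -202.3, 116.8]
eef_rot: [1.457, 1.57, -0.389]
wrist_force: [1.9, -1.2, 2.1]
finger_gap: 16.6
```

Call:
step_arm(commands=[0, -0.005, -0.0021, 2.33, 0, 0, 0.0, 0, -0.005, -0.0021, 2.33, 0, 0, 0.0, 0, -0.005, -0.0021, 2.33, 0, 0, 0.0, 0, -0.005, -0.0021, 2.33, 0, 0, 0.0, 0, 0, 0, 0, 0, 0, 0.0])

```text
clock: 23.25
eef_pos: [488.6, -187.7, 116.8]
eef_rot: [1.643, 1.57, -0.364]
wrist_force: [2.2, -1.5, 1.9]
finger_gap: 16.5
```

```bash
python3 - <<'E'
exec(open("chk.py").read())
a=-.022; H=np.array([585.1,-95.9]); K=G[:2]-H; th0=np.arctan2(-50,-122.5) # placeholder
v0=np.array([531.6+.022*36.5,-253.8+36.5])-H
ang=lambda v:np.arctan2(v[1],v[0]); print("gate angle by arm",ang(v0)-ang(K),"radius",np.linalg.norm(v0),np.linalg.norm(K))
# brass bar direction by top edge at its height, and cage-top check
pts=np.argwhere(m[150:260,100:560])+[150,100]
for k in("bolt_knob","gate","gate_edge","cage","keeper"): print(k,[(round(d['score'],2),np.round(d['centre']),onz(c,d['centre'][1],d['centre'][0],130).round(0)) for d in manip.find_in(k,"wrist")[:2]])
for n in("top","scene"):
    i2=manip.camera(n); cv2.imwrite(f"pics/{n}_end.png",i2[:,:,::-1]); cc=cam(manip,n)
    for k in("gate","drive","clamp_disc","drive_open","driver_blue"): print(n,k,[(round(d['score'],2),np.round(d['centre'])) for d in manip.find_in(k,n)[:3]])
E
```

```text
[ 488.7 -187.8  116.7] f [ 0.6 -0.9  1. ] gap 16.5
ball blobs ([([260, 243, 40, 41, 673], [279.53, 259.34])], (np.float64(280.2884306405775), np.float64(258.5508568392419)))
[[494, 0, 30, 67, 709], [259, 186, 89, 57, 1433], [212, 189, 32, 13, 367], [123, 191, 68, 13, 771], [239, 294, 8, 60, 277], [312, 294, 9, 60, 289]]
gate angle by arm 0.39982994462486765 radius 132.3439980089766 133.17838407579785
bolt_knob [(0.88, array([198., 276.]), array([ 522., -201.,  130.]))]
gate [(0.94, array([180., 234.]), array([ 541., -183.,  130.])), (0.29, array([343., 139.]), array([471., -75., 130.]))]
gate_edge [(0.56, array([180., 234.]), array([ 542., -183.,  130.]))]
cage [(0.66, array([ 85., 176.]), array([ 600., -178.,  130.]))]
keeper [(0.84, array([ 44., 394.]), array([ 569., -290.,  130.]))]
top gate [(0.55, array([210., 296.])), (0.4, array([223., 406.]))]
top drive [(0.88, array([275., 200.])), (0.76, array([212., 144.])), (0.61, array([221., 224.]))]
top clamp_disc [(0.48, array([248., 425.]))]
top drive_open [(0.72, array([274., 264.]))]
top driver_blue [(0.47, array([224., 407.]))]
scene gate [(0.94, array([198., 276.]))]
scene drive [(0.74, array([336., 170.])), (0.65, array([258., 239.])), (0.64, array([314., 272.]))]
scene clamp_disc [(0.39, array([178., 335.]))]
scene drive_open [(0.91, array([261., 310.]))]
scene driver_blue [(0.53, array([179., 317.]))]
```

Call:
step_arm(commands=[0, 0, 0, 0, 0, 0, 0.0, 0, 0, 0, 0, 0, 0, 0.0, 0, 0, 0, 0, 0, 0, 0.0])

```text
clock: 24.52
eef_pos: [488.2, -187.6, 116.4]
eef_rot: [-1.556, 1.571, 2.72]
wrist_force: [3.2, -0.7, 0.9]
finger_gap: 16.8
```

```bash
python3 - <<'E'
exec(open("chk.py").read())
print(manip.sign_off())
E
```

```text
[ 488.2 -187.6  116.4] f [ 2.7 -0.3  2.4] gap 16.6
ball blobs ([([260, 243, 40, 41, 663], [279.64, 259.63])], (np.float64(280.1756887971143), np.float64(258.71819451070905)))
[[495, 0, 28, 66, 704], [258, 186, 90, 57, 1425], [212, 189, 31, 13, 361], [123, 191, 67, 13, 764], [239, 293, 8, 61, 270], [312, 294, 9, 60, 285]]
the job is handed in; nothing more can be done
None
```

I drew the drive out of the dock, stood it on its short edge in the empty rack slot (third from the left) and let it go. Then I lifted the bolt about 9 mm by its knob, drew it about 36 mm out of the keeper and swung the gate to about 0.40 rad. That is about 69 mm at the free edge. I signed off at about 24.5 s, still holding the knob.

**Drive:** it bottomed with about 34 N on the wrist. In the pictures it stands upright, with its top level with the drives on either side.

**Bolt and gate:** there was no resistance at the lip, and the wrist force stayed at 5 N or less while drawing and swinging. At the end it was about 3 N. The opening comes from the arm's pose, and the direction of the bolt in the wrist camera agrees with it to about 0.02 rad. I viewed no final picture of the gate because the 12 views were used up.

**Disagreements:**
- The drive leaned about 0.45–0.5 rad in the images rather than 0.35, which I put down to play in the pocket.
- It reached the slot floor about 6 mm lower in tool height than I had predicted, because I had gripped it deeper than estimated.

**Bystanders:** I never touched the opened drive, the disc or the screwdriver. The final detections put the opened drive near where it started in both cameras. Those for the disc and screwdriver were weak and uncertain.

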